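# Stack the ramekins, then turn the spice carousel to the cinnamon and hold it

## Robot

A 6-joint arm with a two-finger parallel gripper is mounted at the origin on the work surface. World frame = base frame: x ahead of the robot, y to its left, z up, the work surface at z = 0. Lengths are in mm, angles in degrees, forces in N, time in s.
With the tool pointing down it reaches from about 350 to 850 mm from the base axis. Payload 8.1 kg.
Tool frame: the origin (TCP) lies at the very end of the fingers, on their centre line; the grasp point (between the pads) lies 19 mm behind it; z points along the fingers, y is the direction in which the jaws open and shut (so a half turn about z gives the same grasp; the last joint's range is limited). The gripper opens to 85 mm and grips with 20 to 120 N. Pads are 22 mm wide; open, the fingers measure 114 mm over their backs; the gripper's body (76 mm by 85 mm) begins 54 mm behind the grasp point. The pads swing forward as they close: fully open they stand 13 mm farther back than shut.
Start: joints at [-73.19, 7.471, 85.268, -0, 87.261, -4.893], TCP at [221.903, -557.462, 231.292] pointing down, gripper open.
Joint ranges: [-169.43, 169.43], [-51.17, 129.36], [1.28, 143.12], [-76.62, 256.62], [0, 156.53], [-152.29, 152.29]. Speed limits (degrees/s): [136.94, 136.94, 159.86, 180, 180, 180].

## Interface

Orientations are given as [roll, pitch, yaw] about the fixed x, y, z axes, in that order (R = Rz(yaw) Ry(pitch) Rx(roll)).
In Python, from bench import r gives the robot as it stands.
- The arm moves only by the shell command python3 -m jog 'ROWS' [OPENING] [FORCE]. ROWS is JSON, a list of rows, each a list of 6 numbers: the shift along the tool's x, y, z normalised to -1 to 1, where 1 is 0.25 m, then the turn, a rotation vector about the tool's x, y, z normalised to -1 to 1, where 1 is pi rad. In form: [[x, y, z, ax, ay, az], ...]. A call has 1 to 10 rows; each row is the pose to reach, as a shift and turn from the pose commanded when the call began, along the tool's axes at that moment, turning the shorter way round; what a row does not reach only later rows make up. A row lasts 1/10 s, in which the tool goes at most 50 mm and 8.59 degrees, less where a joint would pass 70% of its speed; a pose out of reach is approached as far as the arm can. A call with a number of a shift or a turn outside -1 to 1 is refused whole. A call with a gripper value outside its range is refused whole. OPENING is the opening, from 0 (shut) to 1 (fully open), set as the call begins (- or left out, the last holds). The fingers move at their own pace and stop on an object; FORCE is the grip in N (left out, the last holds). Time passes only in rows, so rows that repeat a pose let the fingers close. It gives the time, the measured TCP pose, the force and the opening at its end, in the units of the state.
- r.sense(): the state, without advancing time (a new reading comes with each control period).
- r.snapshot(name): name is "scene" or "top" or "wrist"; returns a dict with "pixels" (420x560x3 uint8, red, green, blue), "intrinsics" (3x3 intrinsics, pixels), "extrinsics" (4x4, takes a point from camera to world coordinates). Camera axes: x right, y down, z forward; pixel columns grow to the right and rows downward; lengths in mm; the calibration is good to about 2 mm. A picture is of the moment at which its call begins. There is no depth.
- r.hand_in(): hands the job in, once; it reports no verdict.
The state is a dict: "time": time; "joint_pos": joint angles; "qd": joint speeds; "joint_efforts": joint torques, N m; "tool_pos": TCP position; "tcp_rot": TCP orientation; "ft_force": force on the tool from outside, world axes, zero at the start; "wrist_torque": the same for the moment, N m; "finger_gap": finger opening in mm.
Only numpy, scipy, OpenCV 4.12 (cv2) and the standard library are available. Lean on these libraries where they do the work, as an engineer would, in place of code of your own. Each camera call takes 0.05 s, during which the arm holds its last target.

## Task

Cover the ramekin that holds the nutmegs with the round wooden disc, its step down inside the mouth, and stand the empty ramekin upright and centred on the disc, setting each down gently and not dropping it. Then turn the spice carousel by the T handle on top until the open jar of cinnamon sticks faces squarely to the front of the bench (the side away from the robot and the tiled wall), and finish still gripping that handle, holding the carousel still while I take out some sticks for the upper ramekin. Keep all the jars standing in the carousel, and leave the tiffin carrier, the bottle and the cutlery case where they are.

Things in the scene. Friction and masses are not known exactly. Their poses are not given: they have to be found in the camera images.
- ramekin_nutmeg: pale turquoise fluted ceramic ramekin, 66 mm across the rim (60 mm across the foot, sides nearly straight), 42 mm tall, wall 4 mm (mouth 58 mm wide), inner floor 6 mm up, about 0.15 kg; this one holds three whole brown nutmegs (tops at most 28 mm above its underside). Origin: centre of its underside, z up. Stands on the bench.
- ramekin_empty: pale turquoise fluted ceramic ramekin, 66 mm across the rim (60 mm across the foot, sides nearly straight), 42 mm tall, wall 4 mm (mouth 58 mm wide), inner floor 6 mm up, about 0.15 kg; this one is empty. Origin: centre of its underside, z up. Starts on the bench.
- disc: round wooden separator disc, 30 g: a slab 66 mm across and 8 mm thick over a step 50 mm across and 5 mm deep that fits loosely into a ramekin's mouth (4 mm play all round). 13 mm thick in all. Origin: centre of the underside of the step, z up. It starts on the bench on its step, so the slab's edge is 5 to 13 mm above the bench. Seated, the slab rests on the rim: the disc's origin is 37 mm above the ramekin's underside and its flat top 50 mm above the bench.
- carousel_foot: fixed round foot of the spice carousel, 144 mm across; origin on the carousel's turning axis at bench height. Its x axis points straight to the front of the bench (world +x, away from robot and tiled wall); it is never turned. Over it turns a round wooden tray 184 mm across, rim 42 mm above the bench, floor 24 mm above the bench, with six bays parted by low steel sheets; one jar stands in each, its axis 60 mm from the carousel's axis (some 5 mm play).
- turntable: the turning part of the carousel: tray, post and handle, 0.7 kg. Origin on the turning axis at the tray's underside, z up; its y axis lies along the handle bar. Turns freely both ways without end stop; bearing friction about 0.02 N m, it stays where it is left but coasts if flung.
- handle (a point): middle of the wooden T handle on the steel post on the carousel's axis, 170 mm above the bench. A level bar 70 mm long, 16 mm thick, 24 mm tall (158 to 182 mm above the bench) that turns with the tray; this point's y axis lies along the bar. Pinch its 16 mm thickness from above. Lidded jars reach 109 mm, the cinnamon sticks 138 mm above the bench.
- jar_open: the open glass jar without lid, five brown cinnamon sticks standing out of its mouth: 49 mm across, 85 mm tall (sticks to 114 mm), about 0.16 kg, loose in a bay of the carousel. Origin: centre of its underside, on its axis, z up; its bearing from the carousel's axis tells how far to turn.
- jar_a: lidded glass spice jar with a steel lid, 49 mm across, 85 mm tall, 0.16 kg, loose in a bay of the carousel; origin: centre of its underside.
- jar_b: lidded glass spice jar with a steel lid, 49 mm across, 85 mm tall, 0.16 kg, loose in a bay of the carousel; origin: centre of its underside.
- jar_c: lidded glass spice jar with a steel lid, 49 mm across, 85 mm tall, 0.16 kg, loose in a bay of the carousel; origin: centre of its underside.
- jar_d: lidded glass spice jar with a steel lid, 49 mm across, 85 mm tall, 0.16 kg, loose in a bay of the carousel; origin: centre of its underside.
- jar_e: lidded glass spice jar with a steel lid, 49 mm across, 85 mm tall, 0.16 kg, loose in a bay of the carousel; origin: centre of its underside.
- tiffin: three-tier stainless tiffin carrier with strap frame and carrying handle, 128 mm across (140 mm over the straps), 238 mm tall; leave alone. Origin: centre of its underside.
- alu_bottle: upright aluminium bottle, 66 mm across, 222 mm tall; leave alone. Origin: centre of its underside.
- cutlery_case: flat yellow plastic cutlery case with a sliding door, 92 x 250 x 48 mm, long side along its y; leave alone. Origin: centre of its underside.
Not all that is in view belongs to the job. What is shaped like the ramekin_nutmeg but pink is not meant.

How it is judged:
By the outcome, as a careful person would: the job done as asked, in the order asked, and still so for the second after the job is handed in, while the arm keeps its last pose, push and grip.
It also fails if it takes over 72 s, if anything falls off the work surface, if the arm or the gripper's body presses on something with over 40 N, if the wrist force passes 120 N, or if a joint passes its speed limit or range.

## Working session

There is one attempt and no reset: what is moved stays moved. The work goes in short steps, Python scripts to look and compute and a shell command to move; the robot and the scene stay as the last step left them, time stands still between calls to the robot, and variables do not carry over. Pictures are saved under pics/ and viewed, and the job is handed in when it is done.

```bash
ls; mkdir -p pics; python3 - <<'E'
from bench import r
import cv2
s=r.sense(); print(s)
for n in ("scene","top","wrist"):
    d=r.snapshot(n); cv2.imwrite(f"pics/{n}0.png",d["pixels"][:,:,::-1]); print(n,d["intrinsics"].round(2).tolist() if hasattr(d["intrinsics"],'round') else d["intrinsics"],d["extrinsics"])
E
```

```text
pics
{'time': 0.0, 'joint_pos': array([-7.31913585e+01,  7.51662947e+00,  8.53279420e+01, -8.68077971e-04,
        8.72620232e+01, -4.89336130e+00]), 'qd': array([-0.08091589,  0.05832494, -0.03725599,  0.16960712,  0.06176989,
        0.05390575]), 'joint_efforts': array([ 5.98380357e-04, -5.69389808e+01, -5.00555634e+01, -2.62150215e-04,
        1.48413889e-02, -1.44993624e-05]), 'tool_pos': array([ 221.72229915, -556.94398085,  230.24139201]), 'tcp_rot': array([-1.79893720e+02, -8.22882617e-03,  2.17020375e+01]), 'ft_force': array([0.4410207 , 0.3343042 , 0.15211798]), 'wrist_torque': array([-0.00607217,  0.00590929, -0.01764557]), 'finger_gap': 85.82495394576154}
scene [[439.9, 0.0, 280.48], [0.0, 439.9, 207.66], [0.0, 0.0, 1.0]] [[ 8.97275168e-01  3.16107359e-01 -3.08177563e-01  9.60450189e+02]
 [ 4.41462676e-01 -6.37997201e-01  6.30928108e-01 -7.12807726e+02]
 [ 2.82459572e-03 -7.02165015e-01 -7.12008647e-01  9.47203733e+02]
 [ 0.00000000e+00  0.00000000e+00  0.00000000e+00  1.00000000e+00]]
top [[527.89, 0.0, 281.83], [0.0, 527.89, 198.88], [0.0, 0.0, 1.0]] [[-9.44080986e-02 -9.74261311e-01  2.04699800e-01  3.06535079e+02]
 [-9.95518190e-01  9.35327568e-02 -1.39698871e-02  1.03940088e+01]
 [-5.53581611e-03 -2.05101245e-01 -9.78725106e-01  1.38641983e+03]
 [ 0.00000000e+00  0.00000000e+00  0.00000000e+00  1.00000000e+00]]
wrist [[367.82, 0.0, 277.48], [0.0, 367.82, 210.18], [0.0, 0.0, 1.0]] [[ 3.69641285e-01 -8.80610494e-01 -2.96463282e-01  2.97597455e+02]
 [-9.29173238e-01 -3.50854799e-01 -1.16352930e-01 -5.27253055e+02]
 [-1.55395355e-03  3.18474595e-01 -9.47930123e-01  3.72461419e+02]
 [ 0.00000000e+00  0.00000000e+00  0.00000000e+00  1.00000000e+00]]
```

View pics/scene0.png

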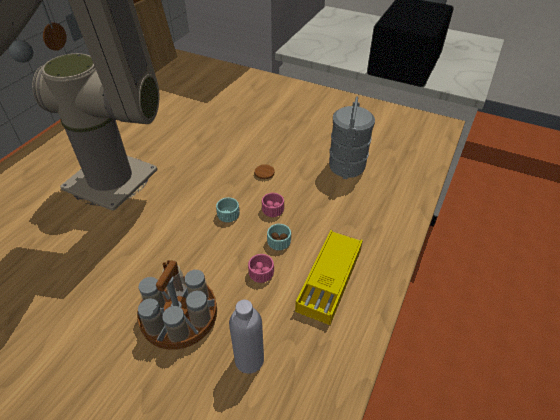

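View pics/top0.png

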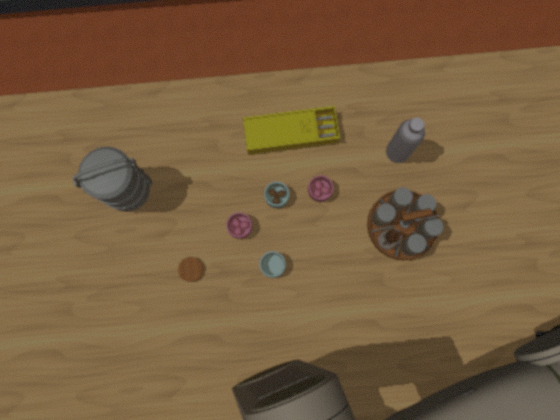

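View pics/wrist0.png

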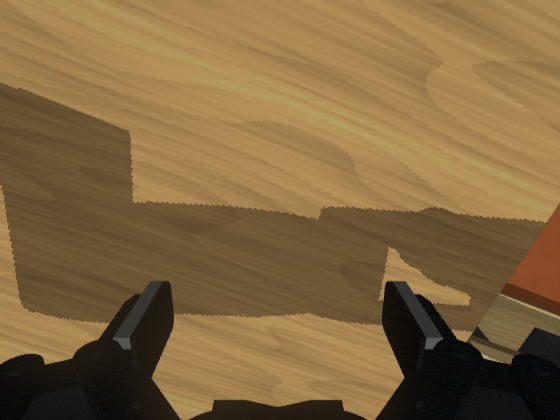

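```bash
cat > h.py <<'E'
import numpy as np, cv2
from bench import r
from scipy.spatial.transform import Rotation as Ro
def ray(d,u,v,z):
    K=np.array(d["intrinsics"]);T=np.array(d["extrinsics"])
    w=T[:3,:3]@np.linalg.solve(K,[u,v,1]); return T[:3,3]+w*(z-T[2,3])/w[2]
def proj(d,p):
    K=np.array(d["intrinsics"]);T=np.array(d["extrinsics"])
    c=T[:3,:3].T@(np.array(p)-T[:3,3]); q=K@c; return q[:2]/q[2]
def crop(d,x0,x1,y0,y1,f,name):
    im=d["pixels"][y0:y1,x0:x1,::-1]; cv2.imwrite(name,cv2.resize(im,None,fx=f,fy=f,interpolation=cv2.INTER_CUBIC))
def pose():
    s=r.sense(); return s["tool_pos"],Ro.from_euler('xyz',s["tcp_rot"],degrees=True)
def go(target,yaw,roll=180,pitch=0):
    """shift and turn in row units from the present (measured) pose"""
    p,R=pose(); Rt=Ro.from_euler('xyz',[roll,pitch,yaw],degrees=True)
    sh=R.inv().apply(np.array(target)-p)/250; tu=(R.inv()*Rt).as_rotvec()/np.pi
    print("shift",sh.round(4),"turn",tu.round(4))
def seg(d,lo,hi,z):
    hsv=cv2.cvtColor(d["pixels"],cv2.COLOR_RGB2HSV); m=cv2.inRange(hsv,lo,hi)
    m=cv2.morphologyEx(m,cv2.MORPH_CLOSE,np.ones((5,5)))
    n,l,st,c=cv2.connectedComponentsWithStats(m)
    for i in range(1,n):
        if st[i,4]>60: print(st[i].tolist(),c[i].round(1),ray(d,*c[i],z).round(1))
E
python3 - <<'E'
from h import *
d=r.snapshot("top"); s=r.snapshot("scene")
crop(d,140,340,160,300,4,"pics/topA.png"); crop(d,350,460,110,275,5 if 0 else 3.6,"pics/topB.png"); crop(s,120,300,150,360,2.8,"pics/scA.png")
for n,q in(("top",d),("scene",s)):
    print(n,"turq"); seg(q,(80,50,60),(105,255,255),30)
    print("pink"); seg(q,(150,80,60),(179,255,255),30)
E
```

```text
top turq
pink
[308, 176, 25, 25, 479] [320.3 187.9] [ 610.  -112.8   30. ]
[227, 213, 25, 25, 484] [239.1 224.9] [531.9 108.2  30. ]
scene turq
[217, 198, 22, 24, 429] [227.4 209.6] [428.4  24.   30. ]
[267, 225, 24, 25, 384] [278.7 236.8] [608.7  -3.3  30. ]
pink
[262, 193, 22, 24, 448] [272.4 204.4] [536.1 101.7  30. ]
[248, 254, 26, 29, 602] [260.6 267.6] [ 613.4 -117.9   30. ]
```

View pics/topA.png

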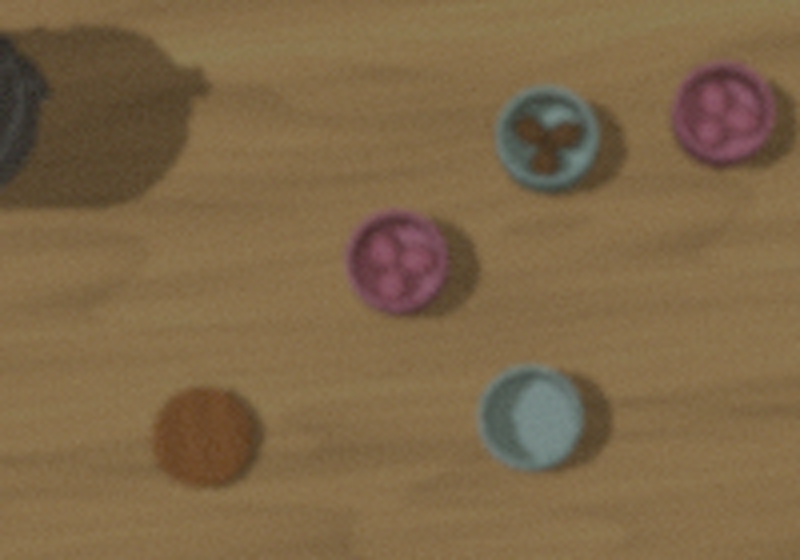

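View pics/topB.png

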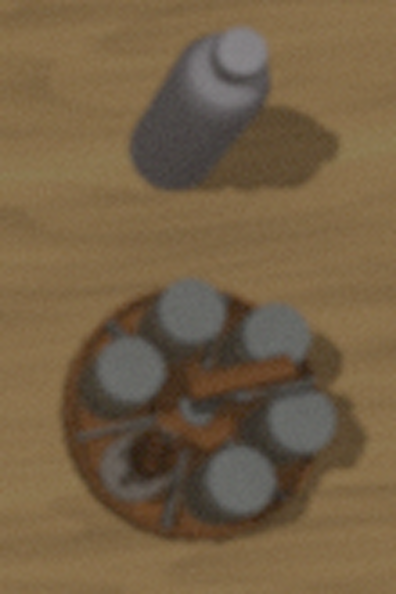

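View pics/scA.png

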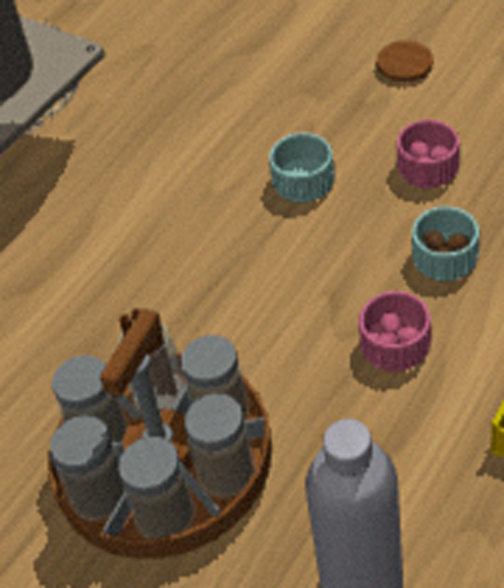

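```bash
python3 - <<'E'
from h import *
d=r.snapshot("top"); s=r.snapshot("scene")
def topc(n,u,v,z): print(n,"top",ray(d,u,v,z).round(1))
def scc(n,cu,cv,z): print(n,"scene",ray(s,120+cu/2.8,150+cv/2.8,z).round(1))
topc("nut",277,194.75,42);topc("empty",273,264.5,42);topc("disc",191.2,269.2,13)
topc("pink1",140+398/4,160+262/4,42);topc("pink2",140+724/4,160+114/4,42)
scc("nut",446,229,42);scc("empty",303,156,42);scc("disc",405,61,13);scc("pink1",429,142,42);scc("pink2",395,315,42)
f=lambda u,v:(350+u/3.6,110+v/3.6)
topc("bar e1",*f(190,380),170);topc("bar e2",*f(300,366),170);topc("tray",*f(188,415),42)
topc("openjar",*f(140,465),40)
for n,q in (("l1",(190,312)),("l2",(276,338)),("l3",(300,420)),("l4",(239,481)),("l5",(131,370))): topc(n,*f(*q),109)
scc("bar e1",118,375,170);scc("bar e2",147,322,170)
c=ray(s,120+132/2.8,150+350/2.8,170);print("bar sc",c.round(1))
E
```

```text
nut top [599.9   2.7  42. ]
empty top [420.6  29.5  42. ]
disc top [431.1 241.9  13. ]
pink1 top [528.4 106.4  42. ]
pink2 top [ 605.5 -113.3   42. ]
nut scene [606.7   4.5  42. ]
empty scene [429.3  29.1  42. ]
disc scene [437.9 238.8  13. ]
pink1 scene [536.9 105.5  42. ]
pink2 scene [ 611.4 -110.7   42. ]
bar e1 top [ 494.3 -284.4  170. ]
bar e2 top [ 496.7 -356.8  170. ]
tray top [ 489.1 -310.5   42. ]
openjar top [ 456.9 -271.9   40. ]
l1 top [ 550.7 -305.9  109. ]
l2 top [ 527.1 -361.9  109. ]
l3 top [ 469.4 -369.5  109. ]
l4 top [ 432.1 -322.3  109. ]
l5 top [ 514.5 -260.2  109. ]
bar e1 scene [ 499.7 -338.8  170. ]
bar e2 scene [ 489.6 -288.2  170. ]
bar sc [ 495.2 -315.3  170. ]
```

```bash
python3 - <<'E'
from h import *
go((300,-340,230),60)
d=r.snapshot("top")
for q in ((245,152),(341,144),(336,108),(244,115)): print(ray(d,*q,48).round(0))
E
```

```text
shift [ 0.6118 -0.6922  0.0044] turn [-1.000e-04 -0.000e+00 -2.128e-01]
[722.  76.  48.]
[ 719. -179.   48.]
[ 821. -177.   48.]
[825.  71.  48.]
```

Candidates (top view): turquoise with brown nutmegs (277,195), the target; plain turquoise (273,265), the empty one; pink decoys (239,226) and (320,189); disc (191,269). The crop topA confirms brown nutmegs in (277,195) and an empty bowl at (273,265).

```bash
python3 -m jog '[[0.12,-0.14,0,0,0,-0.04],[0.28,-0.32,0,0,0,-0.09],[0.44,-0.5,0,0,0,-0.14],[0.57,-0.64,0,0,0,-0.19],[0.61,-0.69,0,0,0,-0.21]]' 1; python3 -c "
from h import *
go((390,-120,230),95)"
```

```text
time: 0.9
tool_pos: [300.5, -338.2, 231.3]
tcp_rot: [180.0, -0.0, 59.9]
ft_force: [0.4, -0.3, 0.1]
finger_gap: 85.5
shift [ 0.9348 -0.1283  0.0057] turn [ 2.000e-04 -1.000e-04 -1.951e-01]
```

```bash
python3 -m jog '[[0.2,-0.03,0,0,0,-0.04],[0.4,-0.06,0,0,0,-0.09],[0.6,-0.09,0,0,0,-0.13],[0.8,-0.11,0,0,0,-0.17],[0.93,-0.13,0,0,0,-0.19]]' 1; python3 -c "
from h import *
go((420,100,210),120)"
```

```text
time: 1.4
tool_pos: [390.6, -121.3, 231.7]
tcp_rot: [179.9, 0.0, 94.1]
ft_force: [0.4, 0.4, 0.7]
finger_gap: 85.2
shift [0.8748 0.18   0.0869] turn [ 4.000e-04  1.000e-04 -1.441e-01]
```

```bash
python3 -m jog '[[0.2,0.04,0.02,0,0,-0.04],[0.4,0.08,0.04,0,0,-0.08],[0.6,0.12,0.06,0,0,-0.12],[0.8,0.16,0.08,0,0,-0.14],[0.87,0.18,0.09,0,0,-0.14]]' 1; python3 -c "
from h import *
d=r.snapshot('wrist');cv2.imwrite('pics/w1.png',d['pixels'][:,:,::-1])
print(proj(d,(424,29,42)),proj(d,(434,240,13)))
go((434,240,130),120)"
```

```text
time: 1.9
tool_pos: [420.3, 99.6, 208.7]
tcp_rot: [180.0, -0.0, 119.2]
ft_force: [0.4, -0.7, -0.9]
finger_gap: 85.3
[244.0334639  252.98499229] [373.50678002  44.05251567]
shift [0.4587 0.3174 0.3141] turn [ 0.0004 -0.0006 -0.0048]
```

View pics/w1.png

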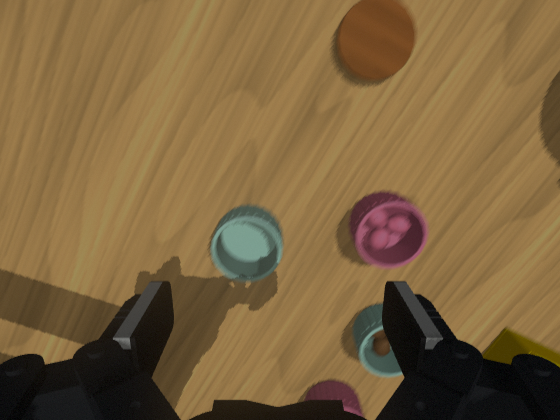

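```bash
python3 -c "
from h import *
d=r.snapshot('wrist')
crop(d,150,450,170,400,2.6,'pics/w1c.png');crop(d,310,450,0,110,4,'pics/w1d.png')
for n,q,z in (('disc',(376,37),13),('empty',(247,247),42),('nut',(383,341),42)): print(n,ray(d,*q,z).round(1))
"
```

```text
disc [433.1 247.1  13. ]
empty [423.6  37.5  42. ]
nut [590.6  12.7  42. ]
```

View pics/w1c.png

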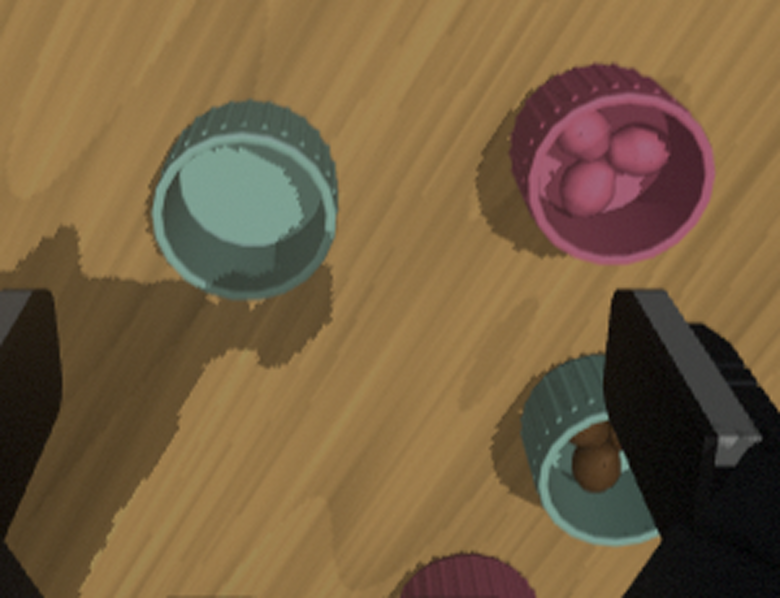

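View pics/w1d.png

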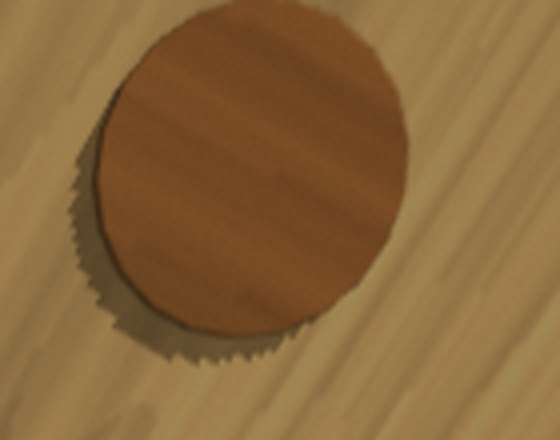

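```bash
python3 -m jog '[[0.12,0.08,0.08,0,0,0],[0.27,0.19,0.18,0,0,0],[0.4,0.28,0.27,0,0,0],[0.459,0.317,0.32,0,0,0],[0.459,0.317,0.32,0,0,0],[0.459,0.317,0.32,0,0,0]]' 1; python3 -c "
from h import *
d=r.snapshot('wrist');cv2.imwrite('pics/w2.png',d['pixels'][:,:,::-1])
print(r.sense()['tool_pos'],proj(d,(434,240,13)))
"
```

```text
time: 2.6
tool_pos: [434.5, 234.0, 128.8]
tcp_rot: [-179.9, 0.0, 118.9]
ft_force: [-0.2, -0.4, -0.2]
finger_gap: 85.4
[435.04483979 233.77690727 129.44261697] [281.70330888 196.62107794]
```

View pics/w2.png

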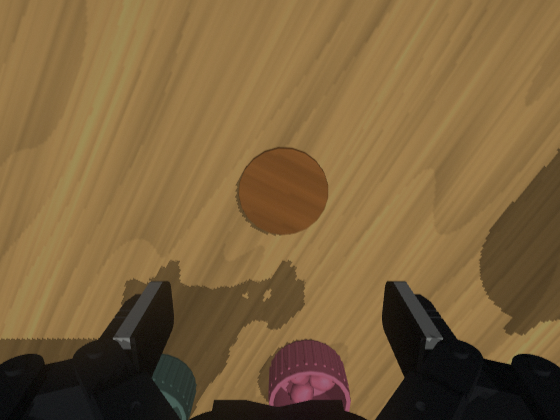

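```bash
python3 -c "
from h import *
d=r.snapshot('wrist')
print(r.sense()['tool_pos'],r.sense()['joint_pos'],ray(d,283,191,13))
hsv=cv2.cvtColor(d['pixels'],cv2.COLOR_RGB2HSV)
p=hsv[191,283];print(p)
m=cv2.inRange(hsv,(5,150,60),(13,255,200));m=cv2.morphologyEx(m,cv2.MORPH_OPEN,np.ones((5,5)))
n,l,st,c=cv2.connectedComponentsWithStats(m)
for i in range(1,n):
  if st[i,4]>300: print(st[i],c[i],ray(d,*c[i],13))
"; python3 -m jog '[[0,0,0,0,0,0]]'
```

```text
[435.34159934 233.72620001 129.82427278] [ 2.23024590e+01 -4.96942573e+00  1.08699552e+02 -2.72346263e-02
  7.61943780e+01 -6.52921184e+00] [433.51935252 243.89268044  13.        ]
[ 14 174 116]
time: 2.8
tool_pos: [435.5, 233.9, 130.0]
tcp_rot: [179.9, 0.0, 118.8]
ft_force: [0.5, -0.2, 0.1]
finger_gap: 85.6
```

```bash
python3 -c "
from h import *
go((434,242.5,50),120)
"
```

```text
shift [0.0333 0.0109 0.3199] turn [ 0.0006  0.0002 -0.0066]
```

```bash
python3 -m jog '[[0.01,0.003,0.08,0,0,0],[0.02,0.006,0.18,0,0,0],[0.033,0.011,0.27,0,0,-0.006],[0.033,0.011,0.32,0,0,-0.006],[0.033,0.011,0.32,0,0,-0.006],[0.033,0.011,0.32,0,0,-0.006]]' 1; python3 -c "
from h import *
d=r.snapshot('wrist');cv2.imwrite('pics/w3.png',d['pixels'][:,:,::-1])
print(r.sense()['tool_pos'],proj(d,(434,242,13)))
"
```

```text
time: 3.4
tool_pos: [433.6, 243.1, 49.7]
tcp_rot: [180.0, 0.0, 119.9]
ft_force: [1.1, 0.7, 0.7]
finger_gap: 85.3
[434.05200049 243.36681504  50.21365813] [278.09583004 250.88241879]
```

View pics/w3.png

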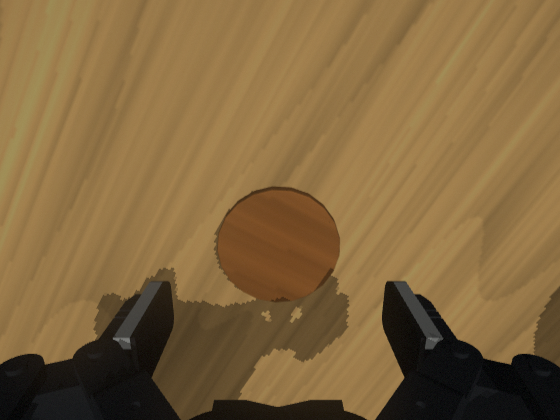

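```bash
python3 -c "
from h import *
p,R=pose()
d=r.snapshot('wrist')
for z in (0,-13):
  for x in (11,-11):
    print(z,x,[proj(d,p+R.apply((x,y,z))).round(0).tolist() for y in (42.5,-42.5)])
go((432.5,244.5,12),120)
"
```

```text
0 11 [[378.0, 261.0], [179.0, 261.0]]
0 -11 [[374.0, 306.0], [184.0, 306.0]]
-13 11 [[387.0, 276.0], [171.0, 276.0]]
-13 -11 [[382.0, 324.0], [176.0, 324.0]]
shift [ 0.0068 -0.0044  0.1536] turn [ 0.0008  0.0001 -0.0003]
```

```bash
python3 -m jog '[[0.003,-0.002,0.05,0,0,0],[0.007,-0.004,0.1,0,0,0],[0.007,-0.004,0.14,0,0,0],[0.007,-0.004,0.17,0,0,0],[0.007,-0.004,0.19,0,0,0],[0.007,-0.004,0.206,0,0,0],[0.007,-0.004,0.206,0,0,0],[0.007,-0.004,0.206,0,0,0]]' 1; python3 -c "
from h import *
d=r.snapshot('wrist');cv2.imwrite('pics/w4.png',d['pixels'][:,:,::-1])
print(r.sense()['tool_pos'],proj(d,(432.5,244.5,13)))
"
```

```text
time: 4.3
tool_pos: [431.4, 244.4, -2.5]
tcp_rot: [180.0, 0.0, 120.0]
ft_force: [-0.0, 0.6, 0.8]
finger_gap: 85.8
[431.61442152 244.46632459  -2.31056526] [281.27110546 304.92510568]
```

View pics/w4.png

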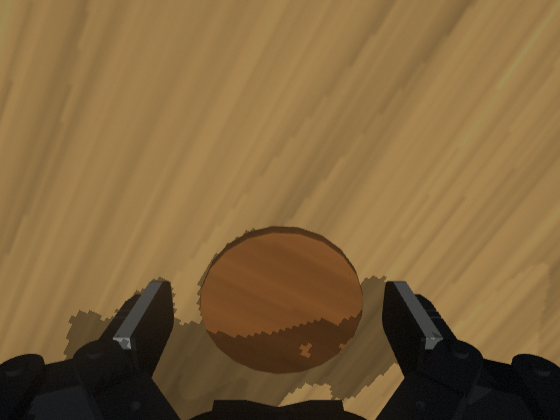

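```bash
python3 -m jog '[[0,0,0,0,0,0],[0,0,0,0,0,0],[0,0,0,0,0,0],[0,0,0,0,0,0],[0,0,0,0,0,0],[0,0,0,0,0,0]]' 0 30; python3 -c "
from h import *
d=r.snapshot('wrist');cv2.imwrite('pics/w5.png',d['pixels'][:,:,::-1])
s=r.sense();print(s['tool_pos'],s['finger_gap'],s['ft_force'])
"
```

```text
time: 4.95
tool_pos: [431.7, 244.5, -1.9]
tcp_rot: [179.9, 0.0, 120.0]
ft_force: [-2.1, -1.0, 6.5]
finger_gap: 64.5
[431.75078108 244.54528419  -1.91551479] 64.76647607892981 [-2.30844492 -0.44838584  5.44391663]
```

View pics/w5.png

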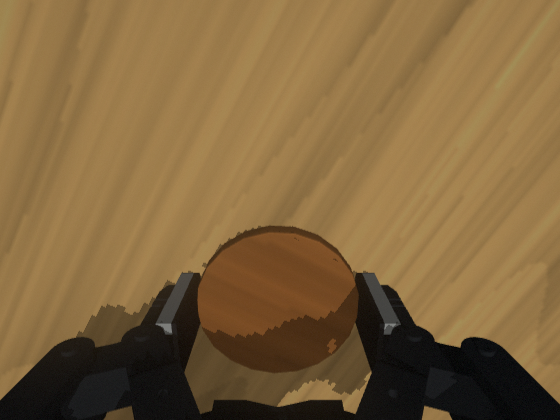

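```bash
python3 -m jog '[[0,0,-0.03,0,0,0],[0,0,-0.1,0,0,0],[0,0,-0.2,0,0,0],[0,0,-0.3,0,0,0],[0,0,-0.4,0,0,0],[0,0,-0.45,0,0,0],[0,0,-0.45,0,0,0],[0,0,-0.45,0,0,0]]'; python3 -c "
from h import *
d=r.snapshot('wrist');cv2.imwrite('pics/w6.png',d['pixels'][:,:,::-1])
s=r.sense();print(s['tool_pos'],s['finger_gap'],s['ft_force'])
go((560,60,115),120)
"
```

```text
time: 5.8
tool_pos: [430.9, 244.2, 109.1]
tcp_rot: [-180.0, -0.0, 120.0]
ft_force: [0.2, -0.6, -0.8]
finger_gap: 64.5
[430.43750697 243.9563509  108.42835205] 64.22731416562279 [-0.22668292  0.10751256 -0.52338174]
shift [-0.8963  0.0811 -0.0266] turn [-0.0006 -0.0001 -0.0001]
```

View pics/w6.png

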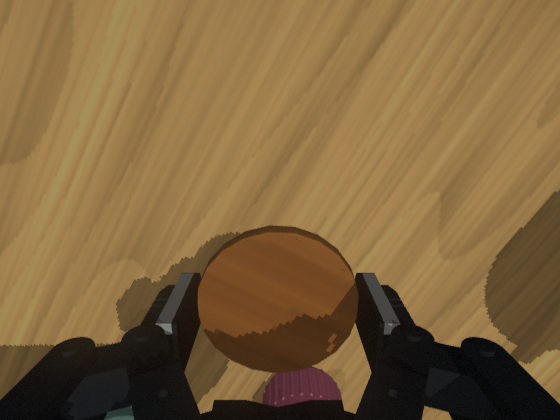

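```bash
python3 -c "
from h import *
d=r.snapshot('wrist');p,R=pose()
c=ray(d,278,298.5,p[2]+14.9); print('disc top centre in tool',R.inv().apply(c-p).round(1))
go((530,110,120),120)
"
```

```text
disc top centre in tool [  1.9  -0.1 -14.9]
shift [-0.6631  0.0781 -0.0479] turn [-0.0008 -0.0001 -0.0001]
```

```bash
python3 -m jog '[[-0.08,0.01,-0.01,0,0,0],[-0.2,0.02,-0.03,0,0,0],[-0.35,0.04,-0.04,0,0,0],[-0.5,0.06,-0.05,0,0,0],[-0.65,0.08,-0.05,0,0,0],[-0.8,0.09,-0.05,0,0,0],[-0.93,0.11,-0.05,0,0,0],[-1,0.12,-0.05,0,0,0],[-1,0.12,-0.05,0,0,0]]'; python3 -c "
from h import *
go((638,-62,120),120)
"
```

```text
time: 6.8
tool_pos: [582.4, 41.0, 120.9]
tcp_rot: [-179.9, -0.0, 119.8]
ft_force: [0.3, 0.2, 0.4]
finger_gap: 64.2
shift [-0.468  -0.0121  0.0032] turn [-0.0005 -0.0002 -0.0009]
```

```bash
python3 -m jog '[[-0.07,-0.002,0,0,0,0],[-0.18,-0.004,0,0,0,0],[-0.3,-0.01,0,0,0,0],[-0.4,-0.01,0,0,0,0],[-0.45,-0.012,0,0,0,0],[-0.45,-0.012,0,0,0,0],[-0.45,-0.012,0,0,0,0]]'; python3 -c "
from h import *
d=r.snapshot('wrist');cv2.imwrite('pics/w7.png',d['pixels'][:,:,::-1])
s=r.sense();print(s['tool_pos'],s['finger_gap'],proj(d,(602,3,42)))
"
```

```text
time: 7.5
tool_pos: [635.2, -55.2, 121.8]
tcp_rot: [-180.0, -0.1, 120.0]
ft_force: [-1.0, -0.3, -0.5]
finger_gap: 64.8
[635.19483187 -54.91833403 122.00438098] 64.29364088771115 [279.05672357 113.39674657]
```

View pics/w7.png

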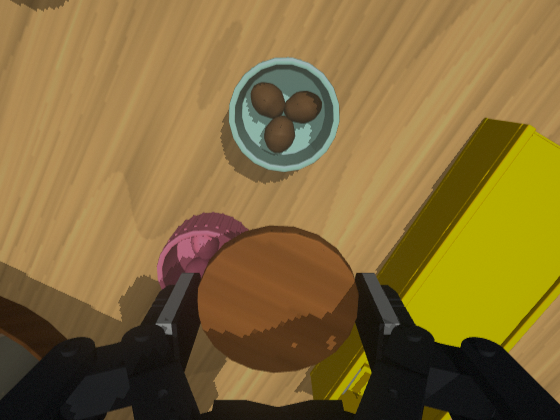

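```bash
cat >> h.py <<'E'
def rimfit(d,uv,z,rad=33,it=8,show=None):
    """fit the circle of radius rad at height z near pixel uv to strong edges"""
    from scipy.optimize import minimize
    g=cv2.GaussianBlur(d["pixels"],(3,3),0).astype(float); G=np.zeros(g.shape[:2])
    for k in range(3): G=np.maximum(G,np.hypot(cv2.Sobel(g[:,:,k],-1,1,0),cv2.Sobel(g[:,:,k],-1,0,1)))
    G=cv2.GaussianBlur(G,(5,5),0)
    t=np.linspace(0,2*np.pi,180)
    c=ray(d,*uv,z)
    def pts(q): return np.array([proj(d,(q[0]+rad*np.cos(a),q[1]+rad*np.sin(a),z)) for a in t])
    def f(q):
        P=pts(q).astype(np.float32); v=cv2.remap(G.astype(np.float32),P[:,0].reshape(-1,1),P[:,1].reshape(-1,1),cv2.INTER_LINEAR); return -float(np.minimum(v,150).mean())
    best=min((f(c[:2]+np.array([a,b])),a,b) for a in range(-8,9,2) for b in range(-8,9,2))
    o=minimize(f,c[:2]+np.array(best[1:]),method="Nelder-Mead",options=dict(initial_simplex=[c[:2]+np.array(best[1:])+e for e in ([0,0],[1.5,0],[0,1.5])]))
    if show:
        im=d["pixels"][:,:,::-1].copy()
        for p in pts(o.x).round().astype(int): cv2.circle(im,tuple(int(i) for i in p),0,(0,0,255),-1)
        cv2.imwrite(show,im)
    print("fit",o.x.round(1),round(o.fun,1)); return o.x
E
python3 -c "
from h import *
d=r.snapshot('wrist');p,R=pose()
q=rimfit(d,(284.5,114),42,show='pics/fit7.png'); print('tool',R.inv().apply(np.r_[q,42]-p).round(1))
q=rimfit(d,(278,299),p[2]+14.9,show='pics/fit7b.png'); print('disc tool',R.inv().apply(np.r_[q,p[2]+14.9]-p).round(1))
t=r.snapshot('top');rimfit(t,(277,195),42)
t=r.snapshot('scene');rimfit(t,(279,232),42)
"
```

```text
fit [605.3   2.5] -140.9
tool [64.5  2.9 80.1]
fit [635.  -55.4] -91.9
disc tool [ -0.4  -0.5 -14.9]
fit [606.6   2.7] -79.6
fit [607.7  14.2] -108.3
```

View pics/fit7.png

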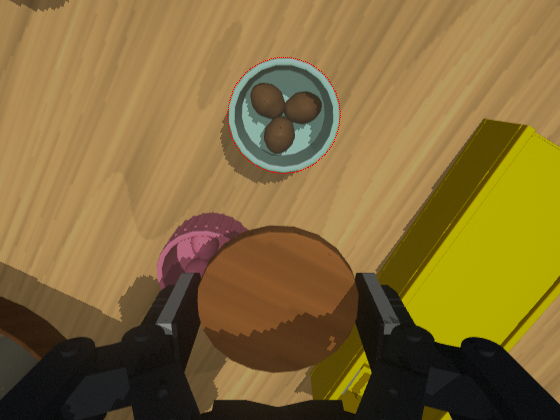

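View pics/fit7b.png

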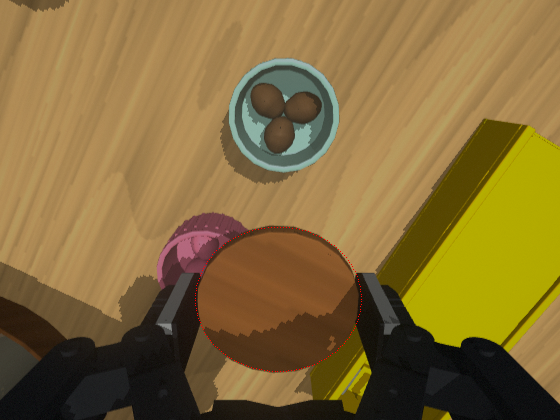

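```bash
python3 -m jog '[[0.05,0.003,0,0,0,0],[0.12,0.006,0,0,0,0],[0.2,0.01,0.04,0,0,0],[0.255,0.013,0.1,0,0,0],[0.255,0.013,0.17,0,0,0],[0.255,0.013,0.23,0,0,0],[0.255,0.013,0.26,0,0,0],[0.255,0.013,0.272,0,0,0],[0.255,0.013,0.272,0,0,0],[0.255,0.013,0.272,0,0,0]]'; python3 -c "
from h import *
d=r.snapshot('wrist');cv2.imwrite('pics/w8.png',d['pixels'][:,:,::-1])
d=r.snapshot('scene');crop(d,180,380,150,300,4,'pics/s8.png')
p,R=pose();print(p,R.inv().apply(np.r_[605.3,2.5,42]-p).round(1))
"
```

```text
time: 8.7
tool_pos: [607.4, 0.4, 55.1]
tcp_rot: [179.9, 0.0, 120.0]
ft_force: [0.0, -0.3, -0.0]
finger_gap: 64.5
[6.07468694e+02 4.42038272e-01 5.52248004e+01] [ 2.9 -0.9 13.2]
```

View pics/w8.png

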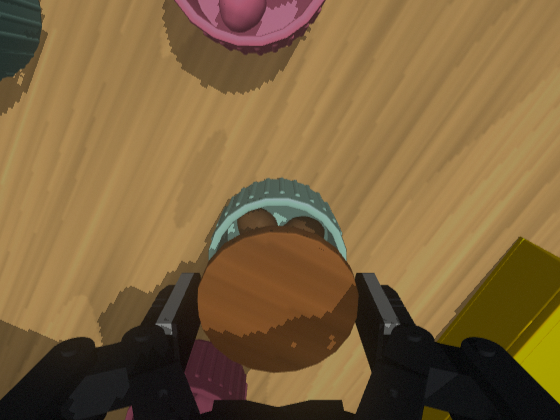

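View pics/s8.png

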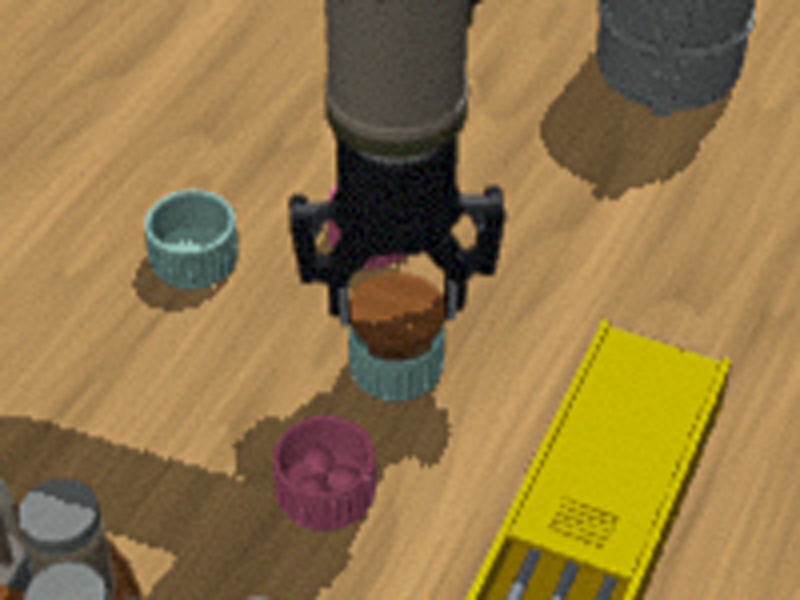

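```bash
python3 -c "
from h import *
d=r.snapshot('wrist');p,R=pose()
for c in ((605.3,2.5),(604.3,4.2),(606.3,0.8)):
  c=np.r_[c,42.]
  print(c,[proj(d,c+R.apply(v)).round(1).tolist() for v in ((33,0,0),(33*.707,33*.707,0),(33*.707,-33*.707,0))])
crop(d,190,370,160,280,4,'pics/w8c.png')
"
```

```text
[605.3   2.5  42. ] [[276.7, 196.7], [328.7, 217.3], [224.7, 217.4]]
[604.3   4.2  42. ] [[276.7, 192.4], [328.9, 213.2], [224.5, 213.2]]
[606.3   0.8  42. ] [[276.7, 201.0], [328.6, 221.5], [225.0, 221.5]]
```

View pics/w8c.png

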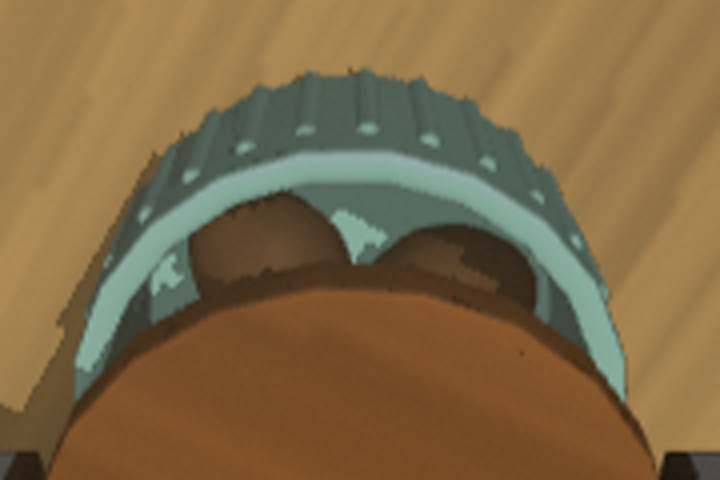

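```bash
python3 -c "
from h import *
d=r.snapshot('wrist');p,R=pose()
for uv,z in (((278,232.3),p[2]+14.9),((278,226),p[2]+6.9)):
  c=ray(d,*uv,z);print(R.inv().apply(c-p)-[33,0,0])
"
```

```text
[ -2.71784539  -0.24901116 -14.91945267]
[-3.28414119 -0.23648657 -6.91907645]
```

```bash
python3 -c "
from h import *
d=r.snapshot('wrist');p,R=pose()
crop(d,180,380,215,385,4,'pics/w8d.png')
t=np.linspace(0,6.283,400)
for x in (-3,-1.5,0,1.5):
  for z in (-15,-12,-9):
    P=np.array([proj(d,p+R.apply((x+33*np.cos(a),33*np.sin(a),z))) for a in t]);print(x,z,P.min(0).round(1),P.max(0).round(1))
"
```

```text
-3 -15 [196.2 233. ] [361.  375.4]
-3 -12 [197.7 230. ] [359.4 370.3]
-3 -9 [199.2 227.1] [357.9 365.4]
-1.5 -15 [195.9 229.2] [361.3 372.6]
-1.5 -12 [197.5 226.3] [359.7 367.5]
-1.5 -9 [199.  223.5] [358.2 362.6]
0 -15 [195.7 225.5] [361.6 369.7]
0 -12 [197.2 222.6] [360.  364.7]
0 -9 [198.7 219.9] [358.4 359.9]
1.5 -15 [195.4 221.7] [361.8 366.9]
1.5 -12 [197.  218.9] [360.2 361.9]
1.5 -9 [198.5 216.2] [358.7 357.1]
```

View pics/w8d.png

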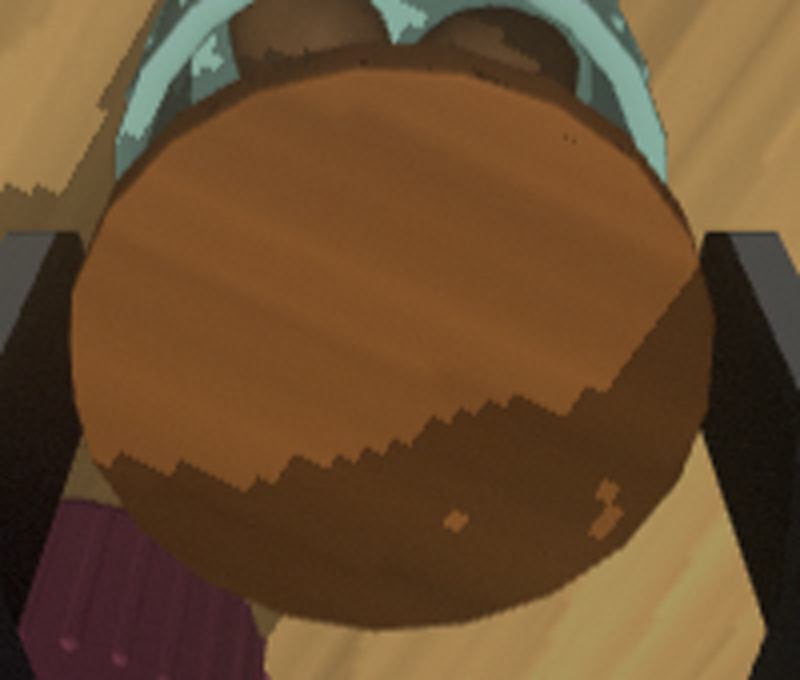

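```bash
python3 -m jog '[[0.01,0,0,0,0,0],[0.021,0,0,0,0,0],[0.021,0,0.01,0,0,0],[0.021,0,0.03,0,0,0],[0.021,0,0.03,0,0,0],[0.021,0,0.03,0,0,0]]'; python3 -c "
from h import *
d=r.snapshot('wrist');crop(d,150,400,160,385,3,'pics/w9.png')
d=r.snapshot('scene');crop(d,220,340,180,270,6,'pics/s9.png')
p,R=pose();print(p,R.inv().apply(np.r_[605.3,2.5,42]-p).round(1))
"
```

```text
time: 9.55
tool_pos: [603.8, 5.2, 46.3]
tcp_rot: [-180.0, -0.0, 120.0]
ft_force: [-0.4, 0.3, 0.1]
finger_gap: 64.5
[604.11710434   5.18000487  46.72993813] [-2.9 -0.3  4.7]
```

View pics/w9.png

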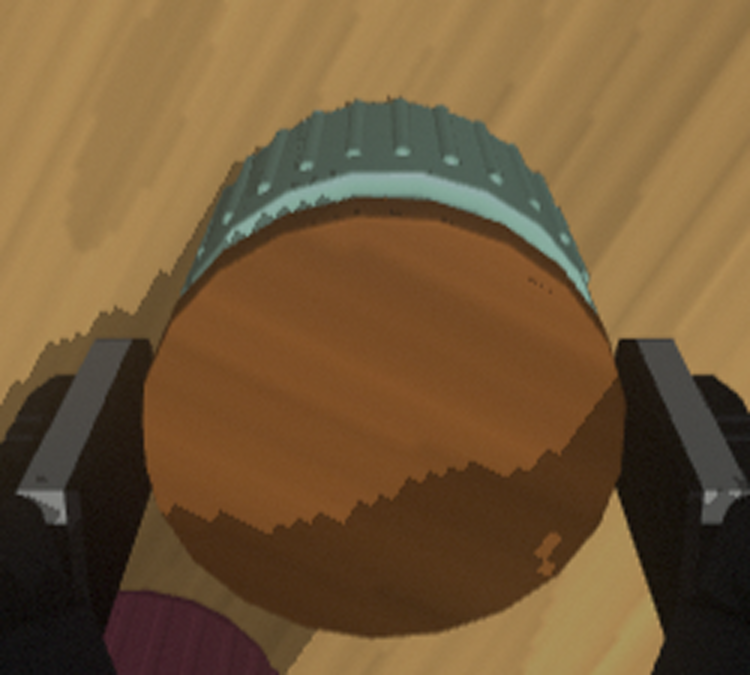

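View pics/s9.png

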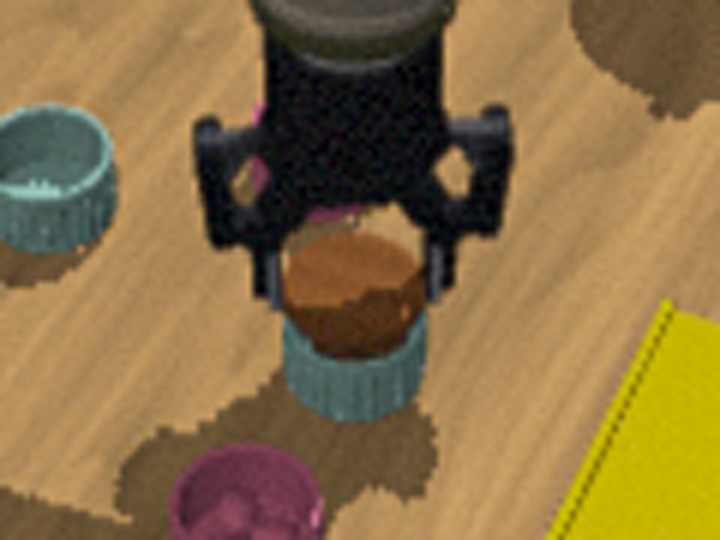

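```bash
python3 -m jog '[[0,0.003,0.006,0,0,0],[0,0.003,0.012,0,0,0],[0,0.003,0.018,0,0,0],[0,0.003,0.024,0,0,0],[0,0.003,0.03,0,0,0],[0,0.003,0.034,0,0,0],[0,0.003,0.034,0,0,0]]'; python3 -c "
from h import *
d=r.snapshot('wrist');crop(d,150,400,160,385,3,'pics/w10.png')
d=r.snapshot('scene');crop(d,220,340,180,270,6,'pics/s10.png')
"
```

```text
time: 10.35
tool_pos: [604.6, 5.6, 38.0]
tcp_rot: [-180.0, -0.0, 120.0]
ft_force: [0.1, 0.4, -0.3]
finger_gap: 64.6
```

View pics/w10.png

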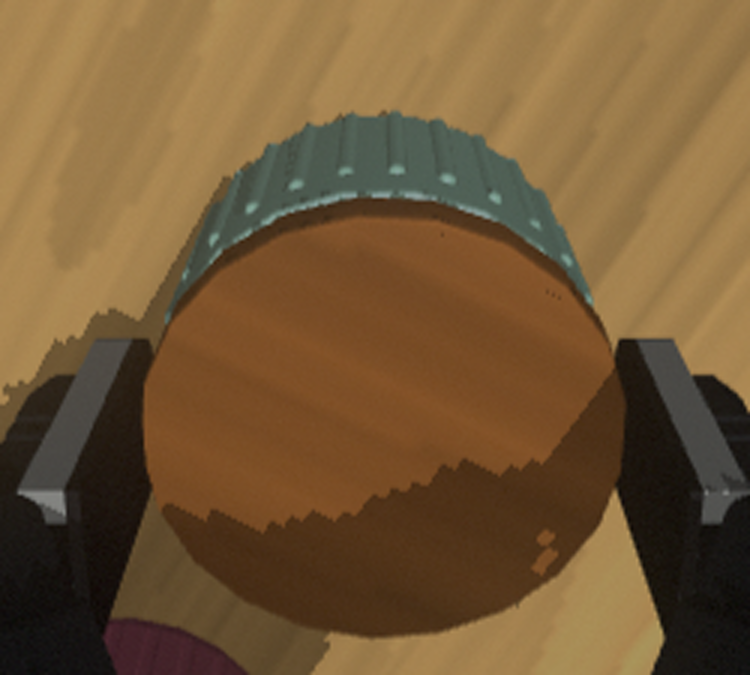

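View pics/s10.png

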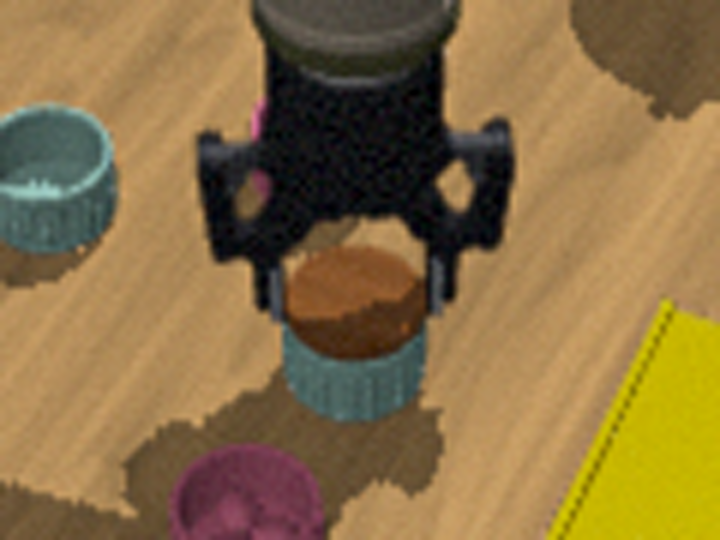

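```bash
python3 -m jog '[[0,0,0.003,0,0,0],[0,0,0.006,0,0,0],[0,0,0.009,0,0,0],[0,0,0.011,0,0,0],[0,0,0.011,0,0,0]]'
```

```text
time: 10.95
tool_pos: [604.9, 5.6, 35.7]
tcp_rot: [180.0, 0.0, 120.0]
ft_force: [-0.4, -0.4, 1.5]
finger_gap: 64.0
```

```bash
python3 -m jog '[[0,0,0.002,0,0,0],[0,0,0.003,0,0,0],[0,0,0.003,0,0,0]]'; python3 -c "
from h import *
d=r.snapshot('wrist');crop(d,150,400,160,385,3,'pics/w11.png')
"
```

```text
time: 11.25
tool_pos: [605.0, 5.5, 35.2]
tcp_rot: [180.0, 0.0, 120.0]
ft_force: [-1.2, -0.4, 5.4]
finger_gap: 64.4
```

View pics/w11.png

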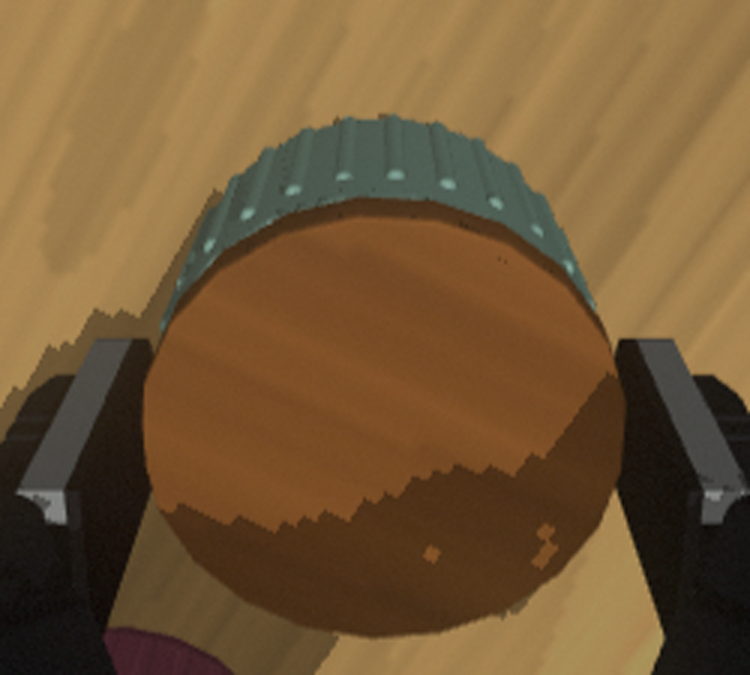

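```bash
python3 -m jog '[[0,0,0,0,0,0],[0,0,0,0,0,0],[0,0,0,0,0,0],[0,0,0,0,0,0]]' 1; python3 -m jog '[[0,0,-0.03,0,0,0],[0,0,-0.08,0,0,0],[0,0,-0.16,0,0,0],[0,0,-0.24,0,0,0],[0,0,-0.32,0,0,0],[0,0,-0.35,0,0,0],[0,0,-0.35,0,0,0]]' 1; python3 -c "
from h import *
d=r.snapshot('wrist');crop(d,150,400,160,385,3,'pics/w12.png')
p,R=pose()
q=rimfit(d,proj(d,(605,4,50)),50,show='pics/fit12.png'); print('tool',R.inv().apply(np.r_[q,50]-p).round(1))
go((424,29,125),120)
"
```

```text
time: 11.7
tool_pos: [604.6, 5.6, 34.5]
tcp_rot: [-180.0, -0.0, 120.0]
ft_force: [-0.2, -0.1, 0.5]
finger_gap: 85.4
time: 12.4
tool_pos: [606.2, 5.5, 124.7]
tcp_rot: [179.8, 0.1, 120.0]
ft_force: [0.8, -0.3, 0.5]
finger_gap: 85.1
fit [604.7   4.1] -86.9
tool [-0.9 -1.4 73.1]
shift [ 0.4436 -0.5812 -0.0088] turn [ 0.0004  0.0003 -0.0001]
```

View pics/fit12.png

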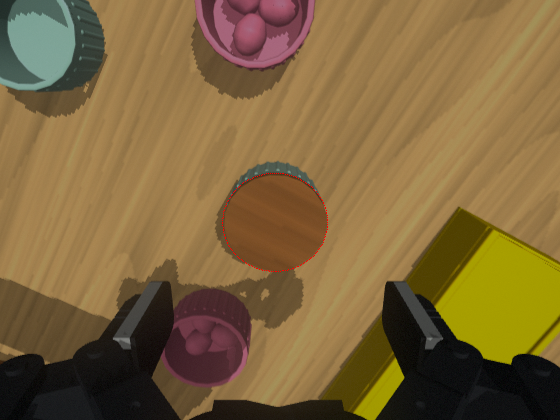

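```bash
python3 -m jog '[[0.06,-0.1,0,0,0,0],[0.14,-0.24,0,0,0,0],[0.22,-0.38,0,0,0,0],[0.28,-0.5,0,0,0,0],[0.3,-0.56,0,0,0,0],[0.3,-0.58,0,0,0,0],[0.3,-0.58,0,0,0,0],[0.3,-0.58,0,0,0,0]]' 1; python3 -c "
from h import *
d=r.snapshot('wrist')
p,R=pose();print(p)
q=rimfit(d,proj(d,(424,29,42)),42,show='pics/fit13.png'); print('tool',R.inv().apply(np.r_[q,42]-p).round(1))
"
```

```text
time: 13.25
tool_pos: [442.4, -2.0, 122.2]
tcp_rot: [180.0, 0.0, 120.0]
ft_force: [0.1, -0.9, -0.2]
finger_gap: 85.5
[442.43522671  -1.94408994 122.25150568]
fit [423.8  30.2] -138.5
tool [37.2 -0.1 80.3]
```

View pics/fit13.png

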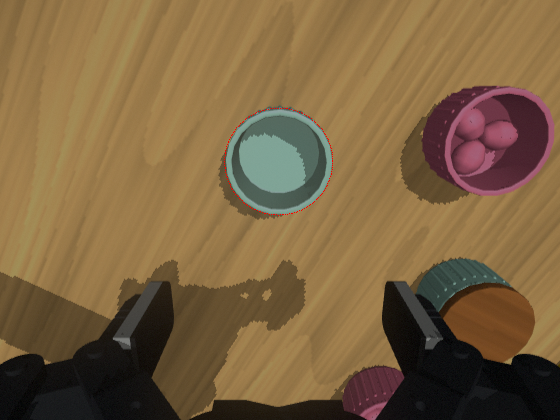

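```bash
python3 -m jog '[[0.04,0,0.01,0,0,0],[0.1,0,0.05,0,0,0],[0.146,0,0.1,0,0,0],[0.148,0,0.17,0,0,0],[0.148,0,0.25,0,0,0],[0.148,0,0.29,0,0,0],[0.148,0,0.29,0,0,0],[0.148,0,0.29,0,0,0]]' 1; python3 -c "
from h import *
d=r.snapshot('wrist');cv2.imwrite('pics/w14.png',d['pixels'][:,:,::-1])
p,R=pose();print(p)
q=rimfit(d,proj(d,(424,30,42)),42,show='pics/fit14.png'); print('tool',R.inv().apply(np.r_[q,42]-p).round(1))
"
```

```text
time: 14.1
tool_pos: [423.0, 30.5, 49.8]
tcp_rot: [-180.0, -0.0, 120.0]
ft_force: [0.2, -0.9, 0.1]
finger_gap: 85.7
[423.59571097  30.30686155  50.36182414]
fit [424.4  29.9] -102.9
tool [-0.7  0.5  8.4]
```

View pics/fit14.png

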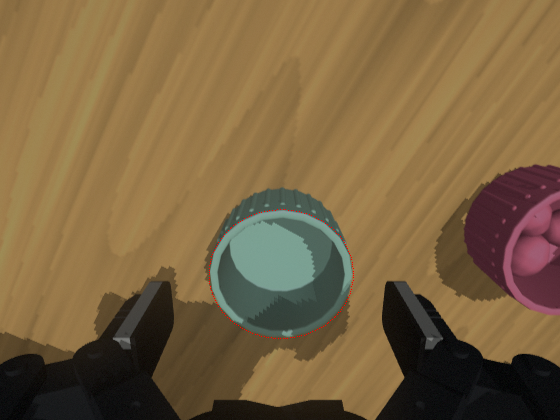

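```bash
python3 -m jog '[[0,0.002,0.03,0,0,0],[0,0.002,0.07,0,0,0],[0,0.002,0.11,0,0,0],[0,0.002,0.14,0,0,0],[0,0.002,0.16,0,0,0],[0,0.002,0.16,0,0,0],[0,0.002,0.16,0,0,0]]' 1; python3 -c "
from h import *
d=r.snapshot('wrist');cv2.imwrite('pics/w15.png',d['pixels'][:,:,::-1])
p,R=pose();print(p)
"
```

```text
time: 14.85
tool_pos: [423.6, 30.4, 9.7]
tcp_rot: [-180.0, -0.0, 120.0]
ft_force: [0.1, -0.4, 0.1]
finger_gap: 85.4
[423.87783056  30.34023371  10.00788145]
```

View pics/w15.png

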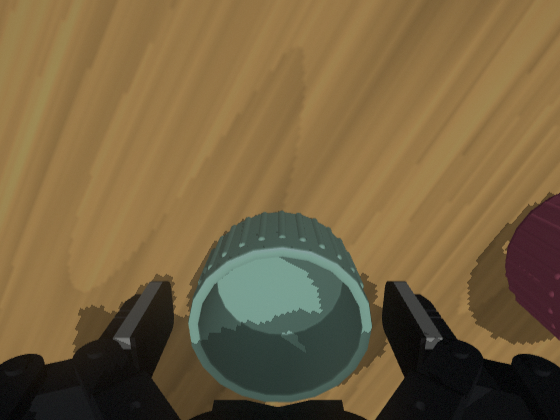

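```bash
python3 -m jog '[[0,0,0,0,0,0],[0,0,0,0,0,0],[0,0,0,0,0,0],[0,0,0,0,0,0],[0,0,0,0,0,0],[0,0,0,0,0,0]]' 0 30; python3 -m jog '[[0,0,-0.03,0,0,0],[0,0,-0.1,0,0,0],[0,0,-0.2,0,0,0],[0,0,-0.3,0,0,0],[0,0,-0.4,0,0,0],[0,0,-0.5,0,0,0],[0,0,-0.52,0,0,0],[0,0,-0.52,0,0,0],[0,0,-0.52,0,0,0]]'; python3 -c "
from h import *
d=r.snapshot('wrist');cv2.imwrite('pics/w16.png',d['pixels'][:,:,::-1])
p,R=pose();print(p)
for dz in (30,32,34):
  c=p+R.apply((0,0,-dz)); q=rimfit(d,proj(d,c),c[2],show='pics/fit16_%d.png'%dz); print('tool',R.inv().apply(np.r_[q,c[2]]-p).round(1))
go((604.7,4.1,140),120)
"
```

```text
time: 15.5
tool_pos: [424.1, 30.4, 10.6]
tcp_rot: [180.0, 0.0, 120.0]
ft_force: [-2.6, 0.3, 5.7]
finger_gap: 65.8
time: 16.4
tool_pos: [422.9, 30.4, 138.5]
tcp_rot: [-179.9, -0.0, 120.0]
ft_force: [-0.1, -0.5, -1.7]
finger_gap: 65.6
[422.58836832  30.43198964 138.1548614 ]
fit [422.9  29.1] -136.2
tool [ -1.3  -0.5 -30. ]
fit [422.9  29.6] -97.3
tool [ -0.8  -0.2 -32. ]
fit [422.4  30.4] -88.6
tool [  0.1  -0.2 -34. ]
shift [-0.4553  0.5783 -0.0092] turn [-0.0007 -0.0004 -0.0001]
```

View pics/fit16_32.png

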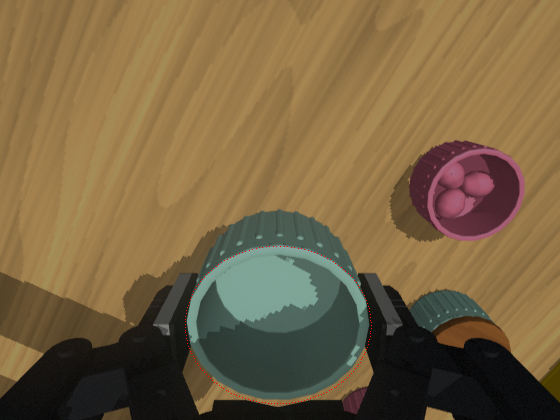

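```bash
python3 -m jog '[[-0.08,0.07,0,0,0,0],[-0.2,0.18,0,0,0,0],[-0.33,0.29,0,0,0,0],[-0.46,0.41,0,0,0,0],[-0.57,0.51,0,0,0,0],[-0.63,0.56,0,0,0,0],[-0.65,0.58,0,0,0,0],[-0.65,0.58,0,0,0,0],[-0.65,0.58,0,0,0,0]]'; python3 -c "
from h import *
d=r.snapshot('wrist')
p,R=pose();print(p,r.sense()['finger_gap'])
q=rimfit(d,proj(d,(604.7,4.1,50)),50,show='pics/fit17.png'); print('disc tool',R.inv().apply(np.r_[q,50]-p).round(1))
c=p+R.apply((0,0,-30)); q=rimfit(d,proj(d,c),c[2]); print('ram tool',R.inv().apply(np.r_[q,c[2]]-p).round(1))
"
```

```text
time: 17.35
tool_pos: [629.1, -37.4, 138.7]
tcp_rot: [-179.9, -0.1, 120.0]
ft_force: [-1.4, -0.2, -1.5]
finger_gap: 65.7
[629.19313634 -37.33469084 139.09303717] 65.72329437340645
fit [605.5   3.2] -75.0
disc tool [46.9 -0.2 89.1]
fit [629.  -38.4] -120.7
ram tool [ -0.8  -0.7 -30. ]
```

View pics/fit17.png

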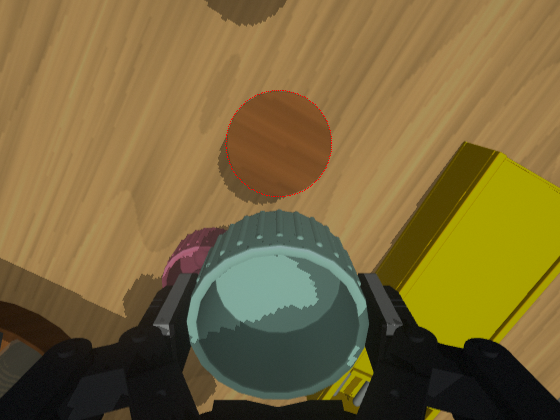

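```bash
python3 -m jog '[[0.04,0,0,0,0,0],[0.1,0.001,0,0,0,0],[0.16,0.002,0.02,0,0,0],[0.192,0.002,0.08,0,0,0],[0.192,0.002,0.15,0,0,0],[0.192,0.002,0.21,0,0,0],[0.192,0.002,0.25,0,0,0],[0.192,0.002,0.28,0,0,0],[0.192,0.002,0.28,0,0,0],[0.192,0.002,0.28,0,0,0]]'; python3 -c "
from h import *
d=r.snapshot('wrist');crop(d,150,400,160,385,3,'pics/w18.png')
d2=r.snapshot('scene');crop(d2,220,340,180,270,6,'pics/s18.png')
p,R=pose();print(p,R.inv().apply(np.r_[605.3,3.4,50]-p).round(1))
for e in ((605.3,3.4),): print([(proj(d,np.r_[e,50]+R.apply((33*np.cos(a),33*np.sin(a),0)))-[150,160])*3 for a in (0,.7,-.7)])
"
```

```text
time: 18.4
tool_pos: [607.2, 3.8, 70.0]
tcp_rot: [180.0, 0.0, 120.0]
ft_force: [-0.6, 0.5, -1.2]
finger_gap: 65.6
[607.6598569    3.71244636  70.72410199] [ 0.9 -2.2 20.7]
[array([374.17143855, 111.54217991]), array([511.06320046, 159.44368705]), array([237.57429922, 159.40997916])]
```

View pics/w18.png

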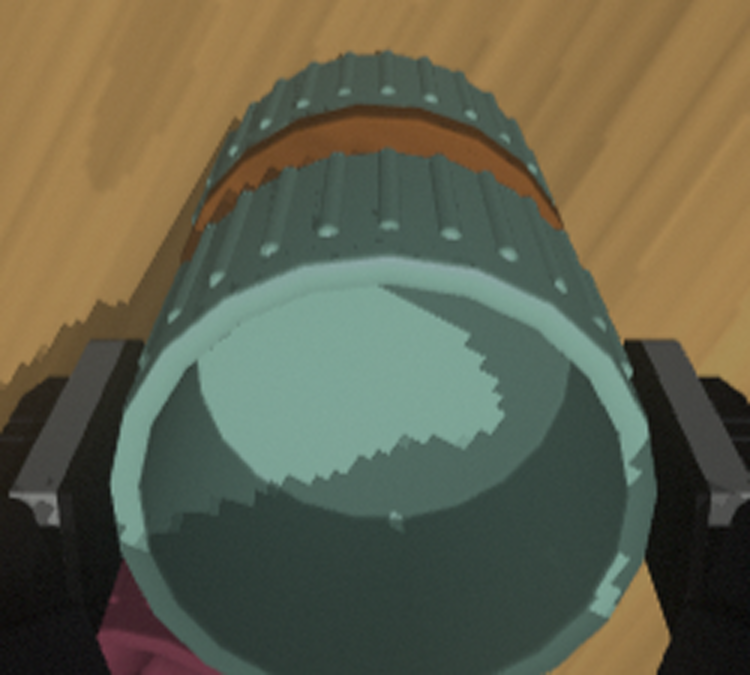

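View pics/s18.png

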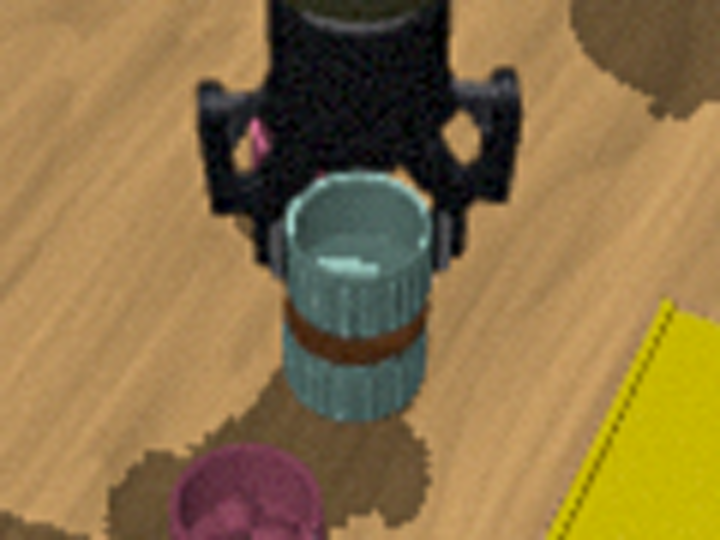

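```bash
python3 -m jog '[[0.004,-0.002,0,0,0,0],[0.0075,-0.005,0,0,0,0],[0.0075,-0.005,0.01,0,0,0],[0.0075,-0.005,0.02,0,0,0],[0.0075,-0.005,0.027,0,0,0],[0.0075,-0.005,0.03,0,0,0],[0.0075,-0.005,0.03,0,0,0]]'; python3 -c "
from h import *
d=r.snapshot('wrist');crop(d,150,400,160,385,3,'pics/w19.png')
d2=r.snapshot('scene');crop(d2,220,340,180,270,6,'pics/s19.png')
p,R=pose();print(p,R.inv().apply(np.r_[605.3,3.4,50]-p).round(1))
"
```

```text
time: 19.2
tool_pos: [604.7, 4.9, 62.0]
tcp_rot: [-180.0, -0.0, 120.0]
ft_force: [-0.5, -0.2, -1.0]
finger_gap: 65.9
[604.87738789   4.89679085  62.27560703] [-1.5 -0.4 12.3]
```

View pics/w19.png

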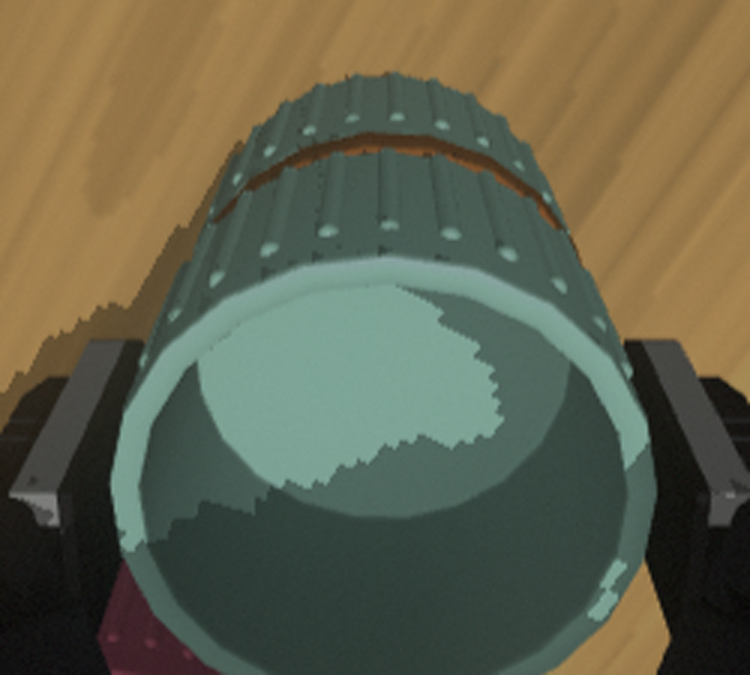

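View pics/s19.png

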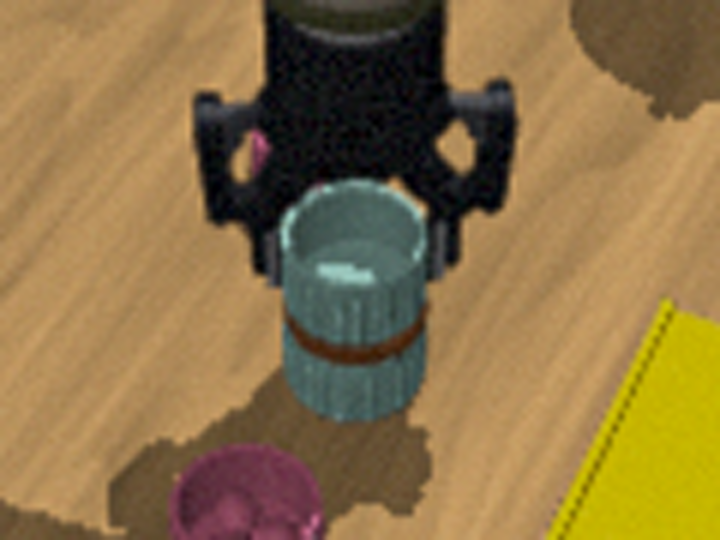

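```bash
python3 -m jog '[[0,0.002,0.002,0,0,0],[0,0.002,0.004,0,0,0],[0,0.002,0.006,0,0,0],[0,0.002,0.007,0,0,0],[0,0.002,0.007,0,0,0]]'
```

```text
time: 19.8
tool_pos: [605.4, 5.1, 60.8]
tcp_rot: [180.0, 0.0, 120.0]
ft_force: [-0.9, 0.2, 2.3]
finger_gap: 65.7
```

```bash
python3 -m jog '[[0,0,0,0,0,0],[0,0,0,0,0,0],[0,0,0,0,0,0],[0,0,0,0,0,0]]' 1; python3 -m jog '[[0,0,-0.02,0,0,0],[0,0,-0.06,0,0,0],[0,0,-0.14,0,0,0],[0,0,-0.24,0,0,0],[0,0,-0.34,0,0,0],[0,0,-0.4,0,0,0],[0,0,-0.42,0,0,0],[0,0,-0.42,0,0,0]]' 1; python3 -c "
from h import *
d=r.snapshot('wrist')
p,R=pose()
q=rimfit(d,proj(d,(605,4,92)),92,show='pics/fit20.png')
d2=r.snapshot('scene');crop(d2,220,340,180,270,6,'pics/s20.png')
go((515,-115,250),100)
"
```

```text
time: 20.2
tool_pos: [605.3, 5.2, 60.5]
tcp_rot: [180.0, 0.0, 120.0]
ft_force: [-0.2, 0.5, -0.3]
finger_gap: 85.4
time: 21.0
tool_pos: [605.8, 5.2, 166.3]
tcp_rot: [179.9, 0.0, 120.0]
ft_force: [0.7, 0.3, -1.1]
finger_gap: 85.5
fit [604.6   4.8] -128.4
shift [-0.2371 -0.5513 -0.3425] turn [-0.0005 -0.0002  0.111 ]
```

View pics/fit20.png

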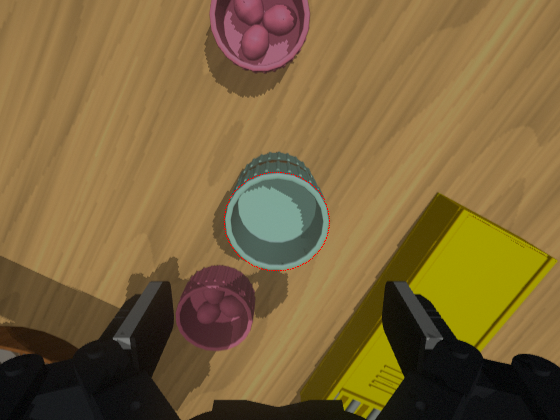

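View pics/s20.png

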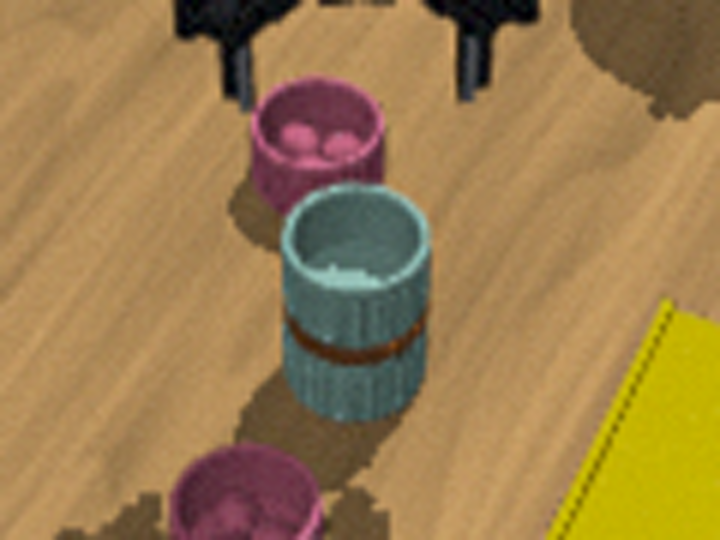

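```bash
python3 -m jog '[[-0.01,-0.03,-0.1,0,0,0],[-0.05,-0.12,-0.22,0,0,0.02],[-0.1,-0.25,-0.32,0,0,0.05],[-0.16,-0.4,-0.38,0,0,0.08],[-0.22,-0.52,-0.4,0,0,0.11],[-0.24,-0.55,-0.4,0,0,0.11],[-0.24,-0.55,-0.4,0,0,0.11]]' 1; python3 -c "
from h import *
print(pose()[0]);go((495,-290,265),92)
"
```

```text
time: 21.8
tool_pos: [515.4, -116.3, 264.3]
tcp_rot: [-179.9, -0.0, 100.1]
ft_force: [0.0, 0.1, -0.0]
finger_gap: 85.1
[ 515.42521594 -116.32895286  264.31701252]
shift [-0.6694 -0.2027 -0.003 ] turn [-0.0005 -0.0002  0.0452]
```

```bash
python3 -m jog '[[-0.08,-0.02,0,0,0,0.005],[-0.2,-0.06,0,0,0,0.015],[-0.35,-0.1,0,0,0,0.03],[-0.5,-0.15,0,0,0,0.045],[-0.62,-0.19,0,0,0,0.045],[-0.67,-0.2,0,0,0,0.045],[-0.67,-0.2,0,0,0,0.045],[-0.67,-0.2,0,0,0,0.045]]' 1; python3 -c "
from h import *
print(pose()[0]);
d=r.snapshot('wrist');cv2.imwrite('pics/w21.png',d['pixels'][:,:,::-1])
"
```

```text
time: 22.6
tool_pos: [497.1, -287.7, 264.6]
tcp_rot: [-179.9, -0.1, 92.2]
ft_force: [-0.3, 0.7, -0.7]
finger_gap: 85.6
[ 497.09866806 -287.7195376   264.57111641]
```

View pics/w21.png

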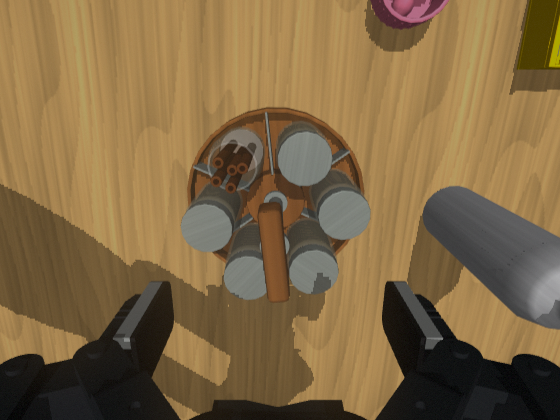

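```bash
python3 -c "
from h import *
d=r.snapshot('wrist');crop(d,180,380,100,310,3.6 if 0 else 2.8,'pics/w21c.png')
crop(d,185,285,105,215,5,'pics/w21d.png')
"
```

```text
(no output)
```

View pics/w21c.png

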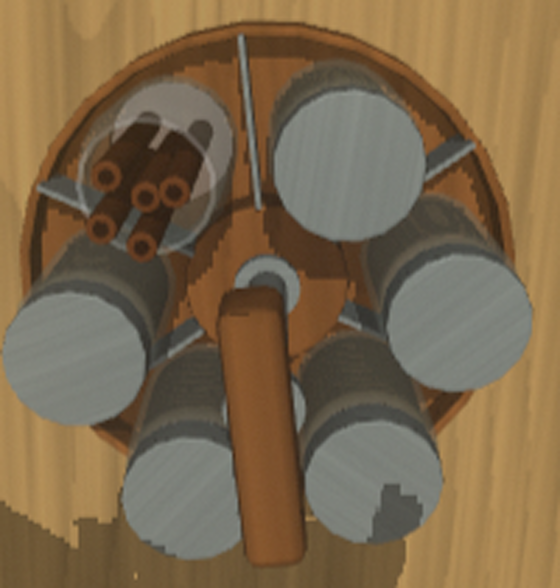

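View pics/w21d.png

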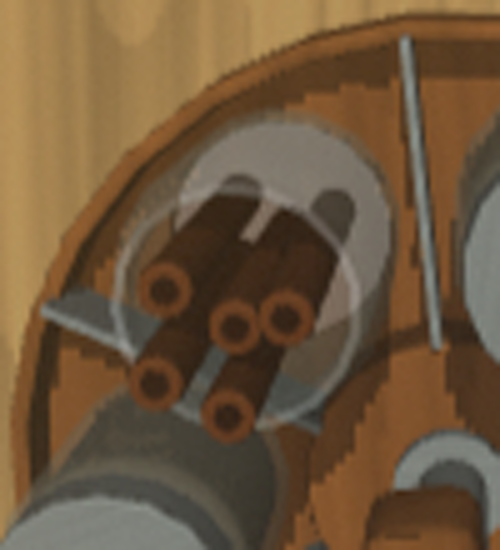

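```bash
python3 -c "
from h import *
d=r.snapshot('wrist');p,R=pose();print(p)
ax=rimfit(d,(277,195),42,rad=92,show='pics/fit21.png')
C=lambda u,v:(180+u/2.8,100+v/2.8)
j=rimfit(d,(232.6,165.8),109,rad=24.5,show='pics/fit21b.png')
print('jar base',ray(d,242,148.6,28))
lids=[rimfit(d,C(*q),109,rad=24.5) for q in ((350,165),(460,320),(373,482),(75,358))]
for n,q in [('open',j)]+[('l',l) for l in lids]: v=q-ax; print(n,v.round(1),np.hypot(*v).round(1),np.degrees(np.arctan2(v[1],v[0])).round(1))
a=ray(d,*C(240,35),42);b=ray(d,*C(260,207),42);print('sheet',a,b,np.degrees(np.arctan2(*(a-b)[1::-1])))
for e in (((220,320),(247,565)),((284,300),(305,550))):
  a=ray(d,*C(*e[0]),182);b=ray(d,*C(*e[1]),182);print('bar',a.round(1),b.round(1),np.degrees(np.arctan2(*(a-b)[1::-1])))
"
```

```text
[ 497.16227253 -287.64997952  265.43930296]
fit [ 495.2 -316.5] -73.6
fit [ 464.8 -263.3] -95.0
jar base [ 459.39196941 -267.73142041   28.        ]
fit [ 515.1 -259.6] -96.2
fit [ 557.  -307.9] -81.0
fit [ 530.2 -360.8] -86.7
fit [ 433.2 -325.6] -75.8
open [-30.4  53.2] 61.3 119.7
l [19.9 56.9] 60.3 70.7
l [61.9  8.7] 62.5 8.0
l [ 35.  -44.3] 56.5 -51.7
l [-62.  -9.] 62.6 -171.7
sheet [ 483.1888936  -229.88165207   42.        ] [ 492.1271143  -289.92155014   42.        ] 98.46751129050385
bar [ 484.4 -284.9  182. ] [ 492.6 -349.9  182. ] 97.21127520581729
bar [ 499.  -279.4  182. ] [ 507. -345.  182.] 96.95649896800691
```

View pics/fit21.png

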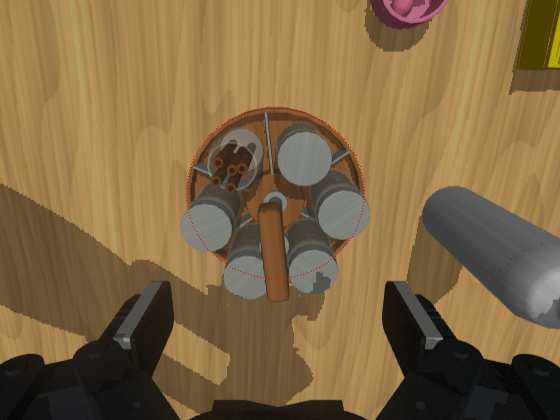

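View pics/fit21b.png

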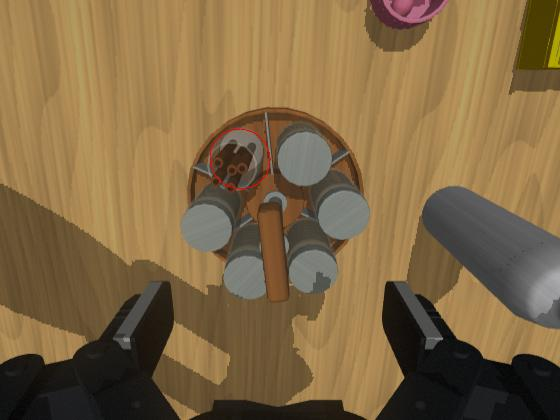

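```bash
python3 -c "
from h import *
d=r.snapshot('wrist');ax=np.array([495.2,-316.5])
m=ray(d,232.6,165.8,109)[:2]-ax;print(m,np.degrees(np.arctan2(m[1],m[0])))
j=rimfit(d,(232.6,165.8),109,rad=19.5,show='pics/fit21b.png')-ax;print(j,np.degrees(np.arctan2(j[1],j[0])))
bt=np.array([[484.4,-284.9],[507,-345]]).mean(0);print(bt)
go((495.5,-315.5,215),97)
print(r.sense()['joint_pos'])
"
```

```text
[-36.11760193  47.27217864] 127.38109600484488
fit [ 459.1 -270.5] -106.2
[-36.13574081  45.97527503] 128.16671102863805
[ 495.7  -314.95]
shift [-0.1105 -0.0107  0.2023] turn [ 0.0001 -0.0001 -0.0267]
[-3.51948826e+01  2.82111722e+00  8.66370072e+01  1.80453276e-02
  9.05417964e+01 -3.73931130e+01]
```

View pics/fit21b.png

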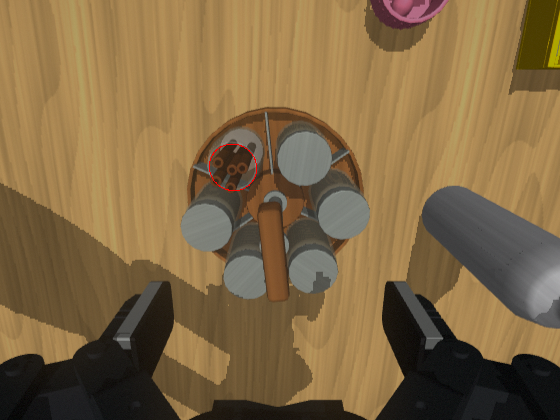

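```bash
python3 -m jog '[[-0.03,-0.003,0.03,0,0,-0.01],[-0.07,-0.007,0.1,0,0,-0.02],[-0.11,-0.01,0.17,0,0,-0.027],[-0.11,-0.01,0.2,0,0,-0.027],[-0.11,-0.01,0.2,0,0,-0.027],[-0.11,-0.01,0.2,0,0,-0.027]]' 0.6; python3 -c "
from h import *
d=r.snapshot('wrist');cv2.imwrite('pics/w22.png',d['pixels'][:,:,::-1])
p,R=pose();print(p)
print([proj(d,p+R.apply((x,0,p[2]-182))).round(1) for x in (35,0,-35)])
"
```

```text
time: 23.4
tool_pos: [495.5, -316.2, 216.3]
tcp_rot: [180.0, 0.0, 97.0]
ft_force: [0.2, 0.2, 0.4]
finger_gap: 51.4
[ 495.65916237 -316.41695066  216.74250532]
[array([278.7, 186.5]), array([278.7, 251. ]), array([278.6, 308.5])]
```

View pics/w22.png

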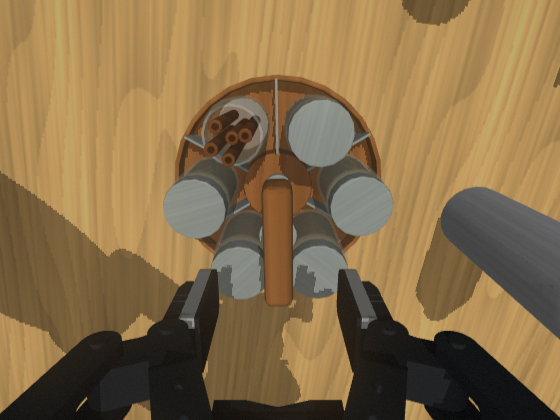

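```bash
python3 -c "
from h import *
d=r.snapshot('wrist')
crop(d,240,320,160,320,3.7,'pics/w22c.png')
p,R=pose()
ax=rimfit(d,proj(d,(495.5,-316,42)),42,rad=92,show='pics/fit22.png'); print(R.inv().apply(np.r_[ax,42]-p))
"
```

```text
fit [ 495.2 -317.6] -73.8
[ -0.67746538  -0.95673583 174.94347821]
```

View pics/w22c.png

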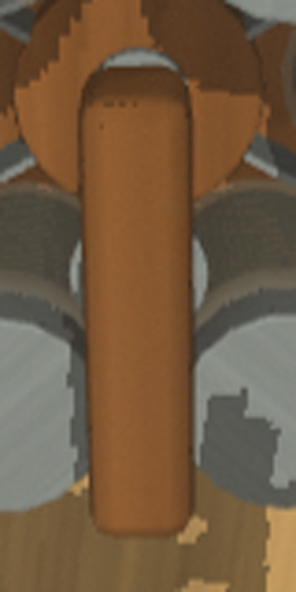

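View pics/fit22.png

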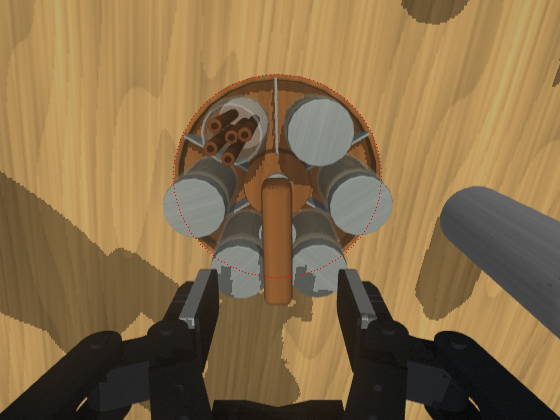

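```bash
python3 -m jog '[[0.002,0,0.03,0,0,0],[0.002,0,0.09,0,0,0],[0.002,0,0.16,0,0,0],[0.002,0,0.21,0,0,0],[0.002,0,0.24,0,0,0],[0.002,0,0.25,0,0,0],[0.002,0,0.25,0,0,0]]' 0.6; python3 -c "
from h import *
d=r.snapshot('wrist');cv2.imwrite('pics/w23.png',d['pixels'][:,:,::-1])
print(r.sense()['tool_pos'])"
```

```text
time: 24.2
tool_pos: [494.9, -316.2, 152.7]
tcp_rot: [-180.0, -0.0, 96.9]
ft_force: [0.5, -0.6, 0.2]
finger_gap: 51.4
[ 495.25125262 -316.45421064  153.44161328]
```

View pics/w23.png

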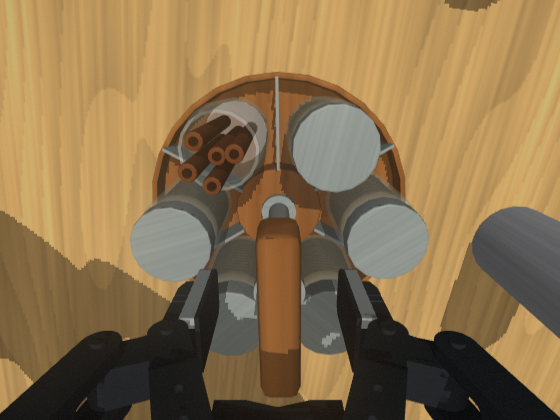

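```bash
python3 -m jog '[[0,0,0,0,0,0],[0,0,0,0,0,0],[0,0,0,0,0,0],[0,0,0,0,0,0],[0,0,0,0,0,0],[0,0,0,0,0,0]]' 0 40; python3 -c "
from h import *
d=r.snapshot('wrist');cv2.imwrite('pics/w24.png',d['pixels'][:,:,::-1])
print(r.sense())"
```

```text
time: 24.85
tool_pos: [495.5, -316.6, 153.9]
tcp_rot: [179.9, 0.1, 96.9]
ft_force: [0.9, 0.4, 6.2]
finger_gap: 15.1
{'time': 24.9, 'joint_pos': array([-3.75730059e+01,  8.30346378e+00,  9.25413759e+01,  6.97552461e-03,
        7.90675114e+01, -4.45203949e+01]), 'qd': array([-0.08799336,  0.0150574 ,  0.08371064, -0.00413536,  0.02821894,
       -0.00087009]), 'joint_efforts': array([-5.50102741e-01, -5.27772832e+01, -4.54195189e+01, -3.03200232e-01,
        2.25846574e-02,  1.80351490e-02]), 'tool_pos': array([ 495.52934296, -316.58276414,  153.90912638]), 'tcp_rot': array([1.79932703e+02, 5.65713982e-02, 9.69460381e+01]), 'ft_force': array([-0.29685896,  0.85015938,  5.20735433]), 'wrist_torque': array([ 0.10830604, -0.08457583,  0.05015921]), 'finger_gap': 15.451288268116812}
```

View pics/w24.png

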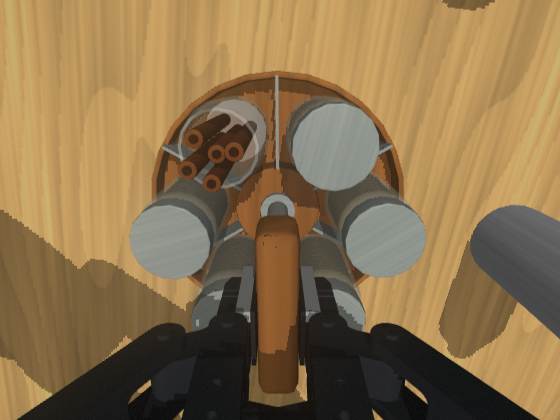

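```bash
python3 -m jog '[[0,0,0,0,0,0.005],[0,0,0,0,0,0.015],[0,0,0,0,0,0.03],[0,0,0,0,0,0.05],[0,0,0,0,0,0.07],[0,0,0,0,0,0.09],[0,0,0,0,0,0.105],[0,0,0,0,0,0.11],[0,0,0,0,0,0.11]]'; python3 -c "
from h import *
p,R=pose();s=r.sense();print(s['ft_force'],R.inv().apply(s['ft_force']),s['wrist_torque'],p)"
```

```text
time: 25.8
tool_pos: [495.6, -316.5, 153.9]
tcp_rot: [179.9, 0.0, 77.1]
ft_force: [0.8, 0.9, 5.7]
finger_gap: 15.8
[0.78294106 0.89489174 5.74404069] [ 1.04420859  0.57212162 -5.74370409] [ 0.06603165 -0.08154664 -0.02268625] [ 495.58241562 -316.54463171  153.88798698]
```

```bash
python3 -m jog '[[0,0,0,0,0,0.01],[0,0,0,0,0,0.03],[0,0,0,0,0,0.06],[0,0,0,0,0,0.09],[0,0,0,0,0,0.12],[0,0,0,0,0,0.15],[0,0,0,0,0,0.18],[0,0,0,0,0,0.21],[0,0,0,0,0,0.24],[0,0,0,0,0,0.27]]'; python3 -c "
from h import *
p,R=pose();s=r.sense();print(R.inv().apply(s['ft_force']),s['wrist_torque'],p)"; python3 -m jog '[[0,0,0,0,0,0.03],[0,0,0,0,0,0.06],[0,0,0,0,0,0.09],[0,0,0,0,0,0.12],[0,0,0,0,0,0.15],[0,0,0,0,0,0.18],[0,0,0,0,0,0.2],[0,0,0,0,0,0.22],[0,0,0,0,0,0.23],[0,0,0,0,0,0.23]]'; python3 -c "
from h import *
p,R=pose();s=r.sense();print(R.inv().apply(s['ft_force']),s['wrist_torque'],p)"
```

```text
time: 26.8
tool_pos: [495.7, -316.6, 153.9]
tcp_rot: [179.9, -0.0, 28.3]
ft_force: [2.4, 0.2, 5.4]
finger_gap: 15.7
[ 2.18603309  0.92647071 -5.39649246] [-0.01809954 -0.13321055  0.01901821] [ 495.65840734 -316.60730015  153.89064596]
time: 27.8
tool_pos: [495.6, -316.7, 153.9]
tcp_rot: [180.0, -0.1, -12.9]
ft_force: [2.5, 0.6, 5.0]
finger_gap: 15.6
[ 2.31603823 -1.13140224 -5.0315326 ] [-0.03339212 -0.18144117 -0.12916886] [ 495.6493402  -316.71925923  153.9051902 ]
```

```bash
python3 -m jog '[[0,0,0,0,0,0.015],[0,0,0,0,0,0.035],[0,0,0,0,0,0.055],[0,0,0,0,0,0.075],[0,0,0,0,0,0.088],[0,0,0,0,0,0.095],[0,0,0,0,0,0.097],[0,0,0,0,0,0.097],[0,0,0,0,0,0.097]]'; python3 -c "
from h import *
p,R=pose();s=r.sense();print(R.inv().apply(s['ft_force']),p)
d=r.snapshot('wrist');cv2.imwrite('pics/w25.png',d['pixels'][:,:,::-1]);crop(d,180,420,60,260,3.3,'pics/w25c.png')
d=r.snapshot('top');crop(d,355,455,170,270,6,'pics/t25.png')
"
```

```text
time: 28.7
tool_pos: [495.7, -316.8, 153.9]
tcp_rot: [180.0, -0.1, -30.3]
ft_force: [1.1, -0.4, 5.2]
finger_gap: 14.9
[ 1.17861006 -0.22282959 -5.17087206] [ 495.65222706 -316.76639073  153.92942606]
```

View pics/w25.png

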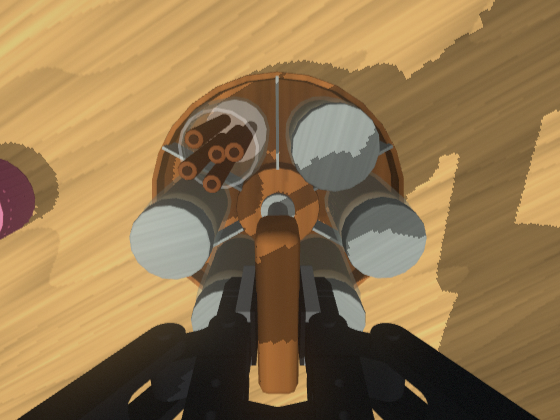

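View pics/w25c.png

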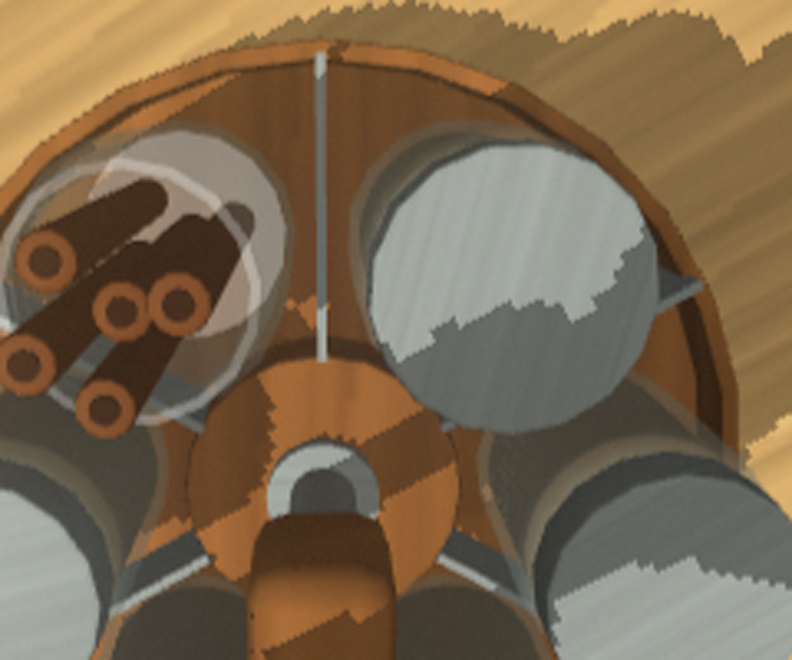

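View pics/t25.png

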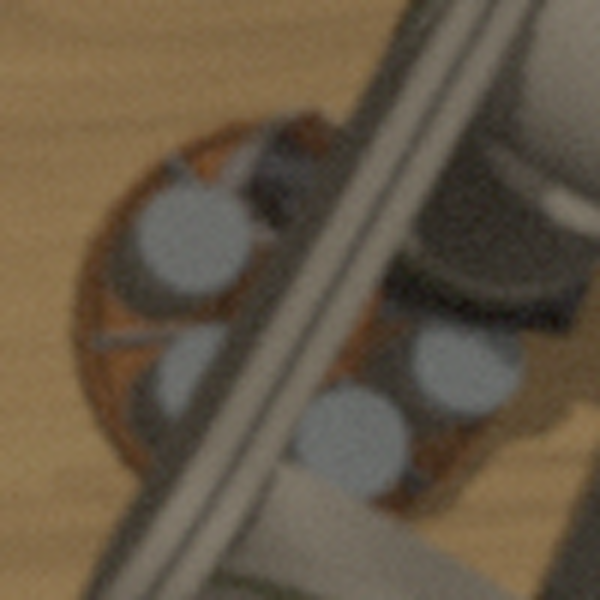

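```bash
python3 -c "
from h import *
d=r.snapshot('wrist');p,R=pose();ax=p[:2]
for uv,z in (((219.4,148.2),109),((237,130.3),28)):
  m=ray(d,*uv,z)[:2]-ax;print(m,np.hypot(*m),np.degrees(np.arctan2(m[1],m[0])))
j=rimfit(d,(219.4,148.2),109,rad=19.5,show='pics/fit25.png')-ax;print(j,np.degrees(np.arctan2(j[1],j[0])))
l=rimfit(d,(180+515/3.3,60+287/3.3),109,rad=24.5)-ax;print(l,np.degrees(np.arctan2(l[1],l[0])))
s=r.snapshot('scene');crop(s,110,250,240,360,5,'pics/s25.png')
"
```

```text
[59.71959607 -1.32175791] 59.73422133970641 -1.2679052165391533
[59.56794781 -1.82628713] 59.59593719913004 -1.7560748921709064
fit [ 555.2 -316.2] -114.9
[59.50987647  0.60388297] 0.5813952261737656
fit [ 522.7 -369.9] -82.0
[ 27.02033589 -53.14605305] -63.050460267218675
```

View pics/s25.png

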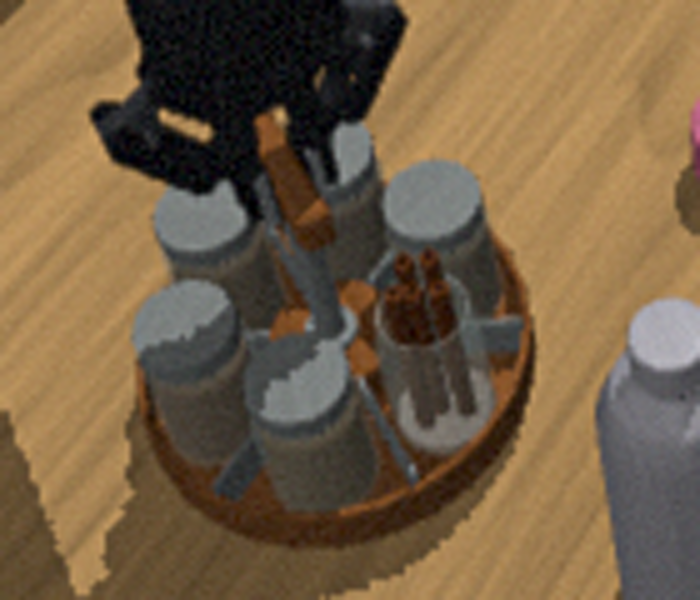

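View pics/fit25.png

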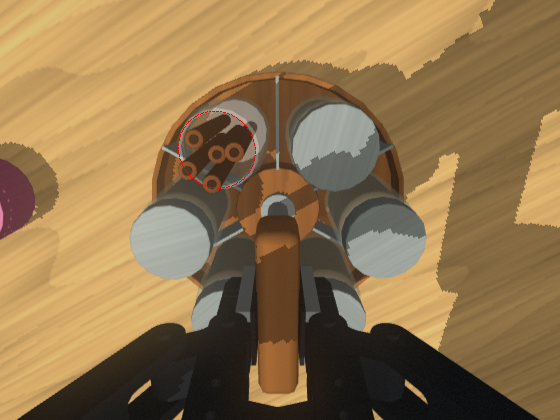

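```bash
python3 -m jog '[[0,0,0,0,0,-0.001],[0,0,0,0,0,-0.003],[0,0,0,0,0,-0.003],[0,0,0,0,0,-0.003],[0,0,0,0,0,-0.003]]'; python3 -c "
from h import *
s=r.sense();print(s['qd'].round(2),s['ft_force'],s['finger_gap'])
d=r.snapshot('scene');cv2.imwrite('pics/s26.png',d['pixels'][:,:,::-1])"
```

```text
time: 29.4
tool_pos: [495.7, -316.8, 153.9]
tcp_rot: [180.0, -0.1, -29.7]
ft_force: [1.8, -0.3, 5.1]
finger_gap: 15.0
[ 0.1  -0.06 -0.11  0.1   0.03  0.12] [ 1.76303402 -0.25602909  5.1197423 ] 14.966391913800077
```

View pics/s26.png

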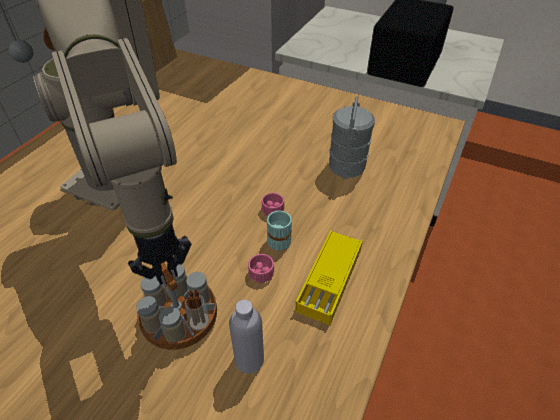

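The stack stands upright at (279,230). The open jar at (196,310) faces the front with all six jars standing, and the tiffin carrier, bottle and cutlery case haven't moved. The gripper is holding the handle still, so I'm handing in.

```bash
python3 -c "
from bench import r
print(r.hand_in()); s=r.sense(); print(s['time'],s['finger_gap'],s['ft_force'])"
```

```text
the job is handed in; nothing more can be done
None
the job is handed in; nothing more can be done
```

I did the job in the order you asked and handed it in at about 29.5 s; the hand-in gave no verdict.

- **Disc:** It is seated in the nutmeg ramekin, step down. I released it at about 5 N of contact, at the height expected for a seated disc.
- **Empty ramekin:** It stands upright on the disc, set down at about 4 N. The wrist camera put its rim centre at (604.6, 4.8), against (604.7, 4.1) and (605.5, 3.2) for the disc. That is within about 2 mm.
- **Carousel:** I turned it by the T handle about 127°, with sideways forces of 2.5 N or less. The gripper is still holding the handle (gap about 15 mm) and the carousel is at rest.
- **Open jar:** Before a last 0.5° correction its bearing measured −1.8°, −1.3° and +0.6° by three readings. These disagree by about what the camera calibration allows. I did not measure the bearing again after the correction, but it should be within about 1–2° of straight to the front.
- **Other checks:** The last scene picture shows all six jars standing. The tiffin carrier, bottle, cutlery case and pink ramekins looked unmoved; I judged that by eye only.

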